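# Put the headset on charge

## Robot

A 7-joint arm with a two-finger parallel gripper is mounted at the origin on a cart in front of the work surface, level with it; the furniture and walls round the work are solid. World frame = base frame: x ahead of the robot, y to its left, z up, the work surface at z = 0. Lengths are in m, angles in rad, forces in N, time in s.
With the tool pointing down it reaches from about 0.4 to 0.85 m from the base axis. Payload 10.4 kg.
Tool frame: the origin (TCP) lies midway between the tips of the shut fingers; the grasp point (between the pads) lies 19 mm behind it; z points along the fingers, y is the line along which they close (so a half turn about z gives the same grasp; the last joint's range is limited). The gripper opens to 87 mm and grips with 3 to 60 N. Pads are 19 mm wide; open, the fingers measure 117 mm over their backs; the gripper's body (75 mm by 190 mm) begins 51 mm behind the grasp point.
Start: joints at [-1.363, 0.332, -0.065, 1.46, 0.022, 1.35, -0.088], TCP at [0.143, 0.608, 0.189] pointing down, gripper open.
Joint ranges: [-2.6, 2.6], [-0.5, 2.12], [-1.47, 1.34], [0.16, 2.42], [-1.27, 4.41], [0.06, 2.06], [-2.6, 2.6]. Speed limits (rad/s): [2.22, 2.22, 2.79, 2.79, 3.14, 3.14, 3.14].

## Interface

Orientations are given as a unit quaternion [x, y, z, w].
In Python, from bench import r gives the robot as it stands.
- The arm moves only by the tool arm_command, never from a script. Its arguments are lists of equal length, an entry for each row: "xyz": the shift along the world's x, y, z in m, a list of three; "rot": the turn, a rotation vector about the world's x, y, z in rad, a list of three. In form: {"xyz": [[tx, ty, tz], ...], "rot": [[ax, ay, az], ...]}. A call has 1 to 20 rows; each row is the pose to reach, as a shift and turn from the pose commanded when the call began; what a row does not reach only later rows make up. A row lasts 1/12 s, in which the tool goes at most 41.7 mm and 7.16 degrees, less where a joint would pass 70% of its speed; a pose out of reach is approached as far as the arm can. A call with a gripper value outside its range is refused whole. "grip" is the opening, from 0 (shut) to 1 (fully open), set as the call begins (left out, the last holds). The fingers move at their own pace and stop on an object; "squeeze" is the grip in N (left out, the last holds). Time passes only in rows, so rows that repeat a pose let the fingers close. It gives the time, the measured TCP pose, the force, the opening and the grip force at its end, in the units of the state.
- r.read_state(): the state, without advancing time (a new reading comes with each control period).
- r.camera(name): name is "scene" or "side" or "wrist"; returns the picture (420x560x3 uint8, red, green, blue); there is no depth.
- r.camera_model(name): a dict with "fx", "fy", "cx", "cy" (pixels), "T" (4x4, takes a point from camera to world coordinates). Camera axes: x right, y up, looking along -z (the intrinsics and any distortion apply to the point x, -y, -z); pixel columns grow to the right and rows downward; lengths in m; the calibration is good to about 2 mm. A picture is of the moment at which its call begins: read the wrist's pose just before it. camera_model takes no time and is no camera call; for the wrist camera it gives the pose at the moment of the call.
- r.close_job(): hands the job in; it is judged then, once.
Trained networks look in the newest picture that a camera, given by its name, has taken for a name from the list of things; names that differ only in an ending like _2 or _b are one class to them, and where a whole thing is asked for, a point or a joint stands for the part that bears it (a point fixed in the world has none). Each returns a list of dicts, best first, with "conf" (0 to 1); they miss things now and then, are a little off and sometimes report something else, mostly with a low value. They report only what shows in the picture. A call takes as long as a camera call.
- r.look_for(label, camera): "at" ([x, y, z] in m, in the coordinates of the camera as it stood for that picture, good to about 4 mm: the middle of the surface that is visible of it).
- r.spot_point(label, camera): "at" ([x, y, z] in m, in the coordinates of the camera as it stood for that picture, good to about 4 mm: a listed point, or the origin of a listed thing).
The state is a dict: "time": time; "joint_positions": joint angles; "joint_vel": joint speeds; "joint_torque": joint torques, N m; "ee_pos": TCP position; "eef_rot": TCP orientation; "ft_force": force on the tool from outside, world axes, zero at the start; "torque": the same for the moment, N m; "width": finger opening in m; "grip_force": force on a finger pad.
Only numpy, scipy, OpenCV 4.12 (cv2) and the standard library are available. Lean on these libraries where they do the work, as an engineer would, in place of code of your own. Each camera call takes 0.05 s, during which the arm holds its last target. There are 200 camera calls.

## Task

The call is over: take the headset off the deep hook of its desk stand, lifting it clear of the upturned tip before drawing it away rather than forcing it, and seat it gently in the charging dock, standing upright with both ear cups fully down in the two wells. Let go of it there, and leave the phone on the stand's tray and the mouse, note block and pen on the desk where they are.

Things in the scene. Friction and masses are not known exactly. Their poses are not given: they have to be found in the camera images.
- headset_band (a point): Middle of the crown of the headset's headband (mid-width, mid-thickness). Axes: z up from ear cups to crown, y from one ear cup to the other, x across the band. The band is a rigid half circle in the y-z plane, mean radius 75 mm about a centre 75 mm below this point, 30 mm wide (x), 10 mm thick radially; it can be pinched across its width anywhere along the arc.
- headset_foot (a point): Point midway between the undersides of the two ear cups, 179 mm below headset_band along its -z; same axes. The cups are rounded blocks 62 (x) by 30 (y) by 68 mm (z), centred at y = +65 and -65 mm from this point; their undersides (at this point's height) are flat, 44 by 24 mm, with bevelled edges.
- headset: The loose headset: grey shell, black cushions, about 0.2 kg, 160 mm wide, 184 mm tall; origin at headset_foot. It starts hanging upright on the stand's hook, its band resting across the hook. A thin microphone boom lies folded up along the outside of the +y ear cup and ends 59 mm below the crown.
- hook_seat (a point): Middle of the hook's upper bearing face, on which the band rests, 215 mm above the table. Axes: z up, -x along the hook towards its tip. The hook is a flat dark steel strip, 24 mm wide (y), 5 mm thick, coming 38 mm from the post to this point, then 25 mm on to -x, where it turns straight up.
- hook_tip (a point): Top of the hook's upturned tip, 27.5 mm to -x of hook_seat and 32 mm above it; same axes. The tip is 5 mm thick in x and 24 mm wide in y.
- stand: Aluminium desk stand, fixed to the table; origin on the table below hook_seat, same axes. Post 36 mm wide (y), front face at x = +38 mm, hook mounting plate to +33. Phone tray over the hook: y +-46 mm, x -84 to +80, underside 302, rim top 313 mm above the table: too close for a tool to come straight down onto the crown, so lean it sideways. Base y +-70 mm, x -70 to +80, 12 mm high.
- dock_seat (a point): Midpoint between the floors of the charging dock's two wells, 12 mm above the table. Axes z up, y along the line of the wells. The wells are centred at y = +65 and -65 mm, each 68 (x) by 36 mm (y), 24 mm deep, with 4 mm bevelled mouths. Seated, headset_foot coincides with this point; either ear cup may go in either well.
- dock: Charging dock, a flat grey block fixed to the table, 94 (x) by 204 (y) by 36 mm high; origin on the table below dock_seat, same axes.
- phone: Black phone 146 x 72 x 9 mm lying on the stand's tray; origin under its centre. Bystander.
- mouse: Black computer mouse 105 x 60 x 39 mm on the table; origin under its centre. Bystander.
- notes: Small pink block of sticky notes 53 x 53 x 12 mm on the table; origin under its centre. Bystander.
- pen: White pen 145 mm long, 11 mm thick on the table; origin under its centre. Bystander.

How it is judged:
On the way:
1. the headset is off the hook, at least 60 mm away from its place there, not touching the stand, ear cups over 20 mm above the table, roughly upright (horizontal distance between headset_band and hook_seat above 0.06 m and contact force between headset and stand below 0.05 N and height (world z) of headset_foot above 0.02 m and angle between headset's own z axis and vertical below 0.8 rad), for 0.2 s.
At the end, for the whole second after the job is handed in: The headset stands upright (within 0.15 rad) and at rest in the dock, released, one ear cup in each well: headset_foot within 8 mm of dock_seat sideways and within 4 mm in height (horizontal distance between headset_foot and dock_seat below 0.008 m and z of headset_foot in the frame of dock_seat between -0.004 and 0.004 m and angle between headset's own z axis and vertical below 0.15 rad and angle between the y axis of headset and the y axis of dock, either way round below 0.15 rad and linear speed of headset below 0.02 m/s and angular speed of headset below 0.1 rad/s); the robot touches nothing.
It fails at once if the headset is forced or dragged against the stand (more than 25 N) (contact force between headset and stand above 25 N).
It fails at once if the headset is dropped into the dock (coming down near its seat faster than 0.6 m/s, as after falling some 20 mm) or rammed into it (more than 45 N) (contact force between headset and dock above 45 N or (distance between headset_foot and dock_seat below 0.06 m and linear speed of headset above 0.6 m/s)).
It fails at once if the phone, mouse, note block or pen is displaced by more than 25 mm (distance of any of phone, mouse, notes, pen from where it was at the start of the episode above 0.025 m).
It also fails if it takes over 45 s, if anything falls off the work surface, if the arm or the gripper's body presses on something with over 40 N, if the wrist force passes 120 N, or if a joint passes its speed limit or range.

## Working session

There is one attempt and no reset: what is moved stays moved. The work goes in short steps, Python scripts to look and compute and a tool call to move; the robot and the scene stay as the last step left them, time stands still between calls to the robot, and variables do not carry over. Pictures are saved under pics/ and viewed, at most 10 in all, crops included, and the job is handed in when it is done.

Besides the shell and the picture viewer there is one more tool, called after ">>>" as a command line: name --argument value ..., lists and objects as JSON in quotes. arm_command: Moves the arm, as the interface text tells. Its arguments: {"type":"object","properties":{"xyz":{"type":"array"},"rot":{"type":"array"},"grip":{"type":"number"},"squeeze":{"type":"number"}},"required":["xyz","rot"]}

```bash
mkdir -p pics
cat > h.py <<'E'
import numpy as np, cv2
from bench import r
from scipy.spatial.transform import Rotation as R
def snap(c,name=None):
    T=np.array(r.camera_model(c)["T"]); im=r.camera(c)
    if name: cv2.imwrite(f"pics/{name}.png",im[:,:,::-1])
    return T
def pts(c,labels,T,f='spot_point'):
    for l in labels:
        for d in getattr(r,f)(l,c)[:2]:
            p=T@np.append(d["at"],1); print(c,l,round(d["conf"],2),p[:3].round(4))
E
python3 - <<'E'
from h import *
s=r.read_state();print({k:np.round(s[k],3) for k in("time","ee_pos","eef_rot","width","ft_force")})
for c in("scene","side"):
    T=snap(c,c+"0");print(c,T[:3,3].round(2))
    pts(c,["headset_band","headset_foot","hook_seat","hook_tip","stand","dock_seat","dock","mouse","notes","pen","phone"],T)
E
```

```text
{'time': np.float64(0.0), 'ee_pos': array([0.143, 0.608, 0.189]), 'eef_rot': array([ 0.115,  0.993, -0.001, -0.   ]), 'width': np.float64(0.087), 'ft_force': array([ 0.257, -0.505, -0.279])}
scene [ 0.1  -0.75  0.85]
scene headset_band 0.78 [0.5768 0.1744 0.2236]
scene headset_foot 0.71 [0.5778 0.1707 0.0421]
scene headset_foot 0.21 [0.5738 0.1695 0.0427]
scene hook_seat 0.63 [0.5786 0.1677 0.2164]
scene hook_tip 0.77 [0.5458 0.1692 0.244 ]
scene stand 0.67 [ 0.5751  0.1686 -0.0021]
scene dock_seat 0.64 [ 0.5931 -0.2068  0.0099]
scene dock 0.77 [ 0.5917 -0.2103 -0.001 ]
scene mouse 0.78 [ 0.381  -0.3198 -0.0017]
scene notes 0.7 [ 0.5044  0.0008 -0.0013]
scene notes 0.6 [ 6.347e-01  5.000e-04 -4.100e-03]
scene pen 0.41 [ 5.068e-01  9.000e-04 -5.000e-04]
scene phone 0.92 [0.5643 0.174  0.3049]
side [ 0.69 -0.69  0.94]
side headset_band 0.73 [0.5786 0.1729 0.2125]
side headset_band 0.24 [0.5812 0.1726 0.0391]
side headset_foot 0.98 [0.5785 0.1722 0.0355]
side hook_seat 0.75 [0.5744 0.1701 0.2075]
side hook_tip 0.65 [0.5499 0.1687 0.2447]
side hook_tip 0.45 [0.5816 0.1711 0.2133]
side stand 0.6 [ 0.5724  0.1734 -0.0012]
side stand 0.57 [0.572  0.173  0.2119]
side dock_seat 0.69 [ 0.5906 -0.208   0.009 ]
side dock 0.94 [ 0.5893 -0.208  -0.004 ]
side mouse 0.95 [ 0.386  -0.3221 -0.0033]
side notes 0.55 [ 0.6414 -0.006  -0.0018]
side pen 0.65 [ 0.5095 -0.0011 -0.0034]
side phone 0.93 [0.5698 0.1728 0.3065]
```

```bash
python3 -c "
import cv2,numpy as np
a=cv2.imread('pics/scene0.png');b=cv2.imread('pics/side0.png')
cv2.imwrite('pics/both.png',cv2.resize(np.hstack([a,b]),(800,300)))"
```

```text
(no output)
```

View pics/scene0.png

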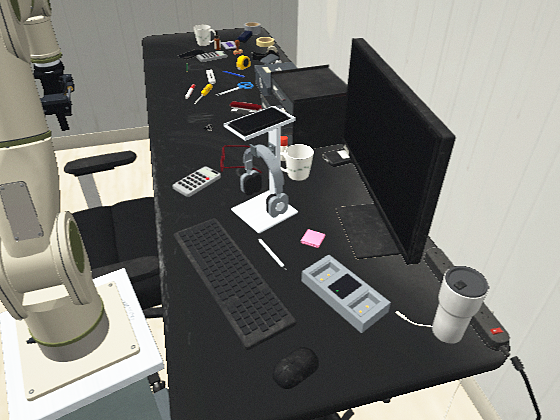

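View pics/side0.png

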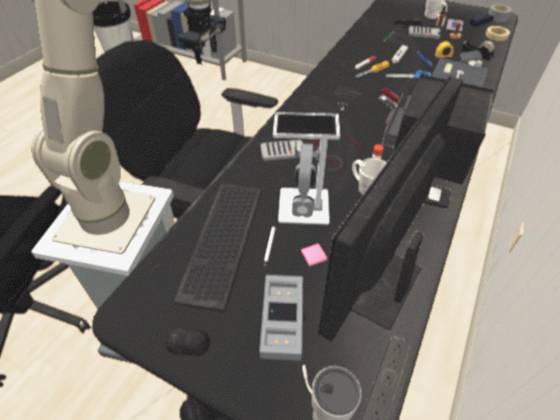

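The scene view shows the stand with the hanging headset at about (265,180), the dock at (345,292), the notes at (312,238) and the pen at (271,253). In the side view the stand is at (304,205) and the dock at (283,315). Next I rectify both views to get the yaws.

```bash
cat >> h.py <<'E'
def proj(c,P):
    m=r.camera_model(c);T=np.linalg.inv(np.array(m["T"]));P=np.atleast_2d(P)
    q=P@T[:3,:3].T+T[:3,3]
    return np.c_[m["fx"]*q[:,0]/-q[:,2]+m["cx"],m["fy"]*-q[:,1]/-q[:,2]+m["cy"]]
def top(c,im,cx,cy,z,w=150,s=1.3):
    # top view on plane z: columns = +x, rows = -y
    n=int(2*w*s);g=np.mgrid[0:n,0:n]
    X=cx+(g[1]/s-w)/1000;Y=cy-(g[0]/s-w)/1000
    p=proj(c,np.c_[X.ravel(),Y.ravel(),np.full(X.size,z)]).reshape(n,n,2).astype(np.float32)
    return cv2.remap(im,p[...,0],p[...,1],cv2.INTER_CUBIC)
E
python3 - <<'E'
from h import *
print({k:v for k,v in r.camera_model("side").items() if k!="T"})
rows=[]
for c in("scene","side"):
    im=cv2.imread(f"pics/{c}0.png")
    a=top(c,im,.592,-.208,.036,140,1.07);b=top(c,im,.577,.171,.012,140,1.07)
    n=len(a)
    for v,(lx,ly,x0,x1) in((a,(47,102,-47,47)),(b,(0,70,-70,80))):
        k=1.07;cv2.rectangle(v,(int((140+x0)*k),int((140-ly)*k)),(int((140+x1)*k),int((140+ly)*k)),(0,0,255),1)
    rows.append(np.hstack([a,b]))
cv2.imwrite("pics/top.png",np.vstack(rows));print(n)
E
```

```text
{'fx': 412.01338131287264, 'fy': 412.01338131287264, 'cx': 273.5118756691008, 'cy': 207.13134983078385}
299
```

View pics/top.png

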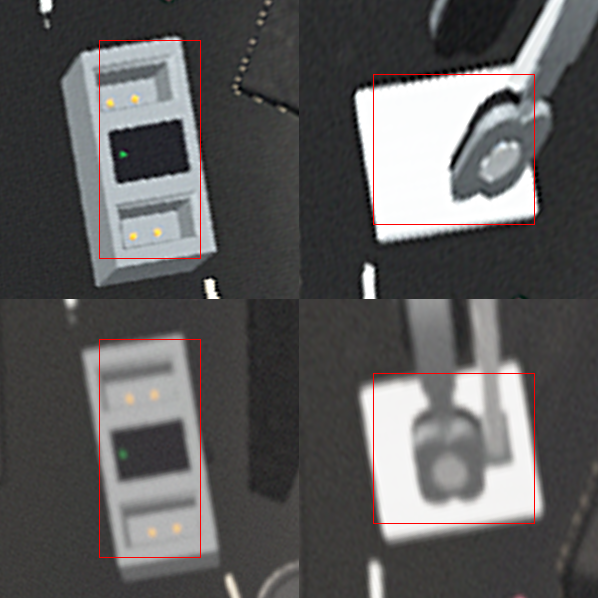

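>>> arm_command --xyz '[[0.1, -0.15, 0.1], [0.1, -0.15, 0.1], [0.1, -0.15, 0.1], [0.1, -0.15, 0.1], [0.2, -0.3, 0.1], [0.2, -0.3, 0.1], [0.2, -0.3, 0.1], [0.2, -0.3, 0.1], [0.2, -0.3, 0.1], [0.29, -0.6, 0.1], [0.29, -0.6, 0.1], [0.29, -0.6, 0.1], [0.29, -0.6, 0.1], [0.29, -0.6, 0.1], [0.29, -0.6, 0.1], [0.29, -0.6, 0.1], [0.29, -0.6, 0.1], [0.29, -0.6, 0.1], [0.29, -0.6, 0.1], [0.29, -0.6, 0.1]]' --rot '[[0, 0, -0.1], [0, 0, -0.2], [0, 0, -0.3], [0, 0, -0.4], [0, 0, -0.5], [0, 0, -0.6], [0, 0, -0.7], [0, 0, -0.8], [0, 0, -0.9], [0, 0, -1.0], [0, 0, -1.1], [0, 0, -1.18], [0, 0, -1.18], [0, 0, -1.18], [0, 0, -1.18], [0, 0, -1.18], [0, 0, -1.18], [0, 0, -1.18], [0, 0, -1.18], [0, 0, -1.18]]' --grip 1

```text
time: 2.87
ee_pos: [0.4328, 0.0092, 0.2895]
eef_rot: [0.648, 0.762, 0.0, -0.0]
ft_force: [-1.1, 0.5, -0.4]
width: 0.087
grip_force: 0.0
```

>>> arm_command --xyz '[[0.05, 0.0, 0.02], [0.1, 0.0, 0.02], [0.167, 0.02, 0.0], [0.167, 0.02, 0.0], [0.167, 0.02, 0.0], [0.167, 0.02, 0.0], [0.167, 0.02, 0.0], [0.167, 0.02, 0.0], [0.167, 0.02, 0.0], [0.167, 0.02, 0.0], [0.167, 0.02, 0.0], [0.167, 0.02, 0.0], [0.167, 0.02, 0.0], [0.167, 0.02, 0.0]]' --rot '[[0.1, 0.016, 0], [0.2, 0.032, 0], [0.3, 0.048, 0], [0.4, 0.064, 0], [0.5, 0.08, 0], [0.6, 0.097, 0], [0.7, 0.113, 0], [0.8, 0.129, 0], [0.859, 0.138, 0], [0.859, 0.138, 0], [0.859, 0.138, 0], [0.859, 0.138, 0], [0.859, 0.138, 0], [0.859, 0.138, 0]]'

```text
time: 4.03
ee_pos: [0.6, 0.0299, 0.2907]
eef_rot: [0.587, 0.692, 0.273, -0.32]
ft_force: [0.0, 0.7, 0.1]
width: 0.0869
grip_force: 0.0
```

Run:
```python
from h import *
s=r.read_state();print(np.round(s["ee_pos"],4),R.from_quat(s["eef_rot"]).as_matrix().round(3),np.round(s["joint_positions"],2))
T=snap("wrist","w1");pts("wrist",["headset_band","headset_foot","hook_seat","hook_tip"],T)
P=[.577,.172,.220]
print(proj("wrist",[P]))
```

```text
[0.6    0.0299 0.2907] [[-0.106  0.987 -0.122]
 [ 0.637  0.162  0.754]
 [ 0.764  0.003 -0.646]] [-0.16  0.6   0.74  1.32 -1.06  1.95  0.67]
wrist headset_band 0.66 [0.5796 0.1735 0.2244]
wrist hook_seat 0.71 [0.5746 0.1762 0.216 ]
[[282.64558937 151.1398284 ]]
```

View pics/w1.png

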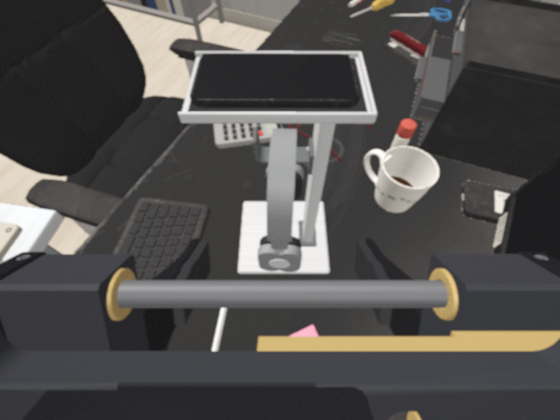

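The wrist view shows the band square between the fingers at about (282,180), with the tray above it. Before grasping, I check where the tumbler and monitor stand near the dock.

Run:
```python
from h import *
def ray(c,u,v,z):
    m=r.camera_model(c);T=np.array(m["T"]);d=T[:3,:3]@np.array([(u-m["cx"])/m["fx"],-(v-m["cy"])/m["fy"],-1]);t=(z-T[2,3])/d[2];return (T[:3,3]+t*d).round(3)
print("tumbler base",ray("scene",449,338,0),"top z.15/.2",ray("scene",465,283,.15),ray("scene",465,283,.2),"side top",ray("side",336,380,.15),ray("side",336,380,.2))
print("monitor low corner",ray("scene",414,258,.1),ray("side",330,325,.1))
```

```text
tumbler base [ 0.724 -0.427  0.   ] top z.15/.2 [ 0.744 -0.404  0.15 ] [ 0.698 -0.429  0.2  ] side top [ 0.733 -0.386  0.15 ] [ 0.73  -0.405  0.2  ]
monitor low corner [ 0.747 -0.265  0.1  ] [ 0.708 -0.253  0.1  ]
```

Run:
```python
from h import *
def tri(a,b):
    A=[];B=[]
    for c,(u,v) in(("scene",a),("side",b)):
        m=r.camera_model(c);T=np.array(m["T"]);d=T[:3,:3]@np.array([(u-m["cx"])/m["fx"],-(v-m["cy"])/m["fy"],-1]);d/=np.linalg.norm(d)
        M=np.eye(3)-np.outer(d,d);A.append(M);B.append(M@T[:3,3])
    A=np.vstack(A);B=np.hstack(B);x,res,*_=np.linalg.lstsq(A,B,rcond=None);return x.round(3),np.sqrt(res)
print(tri((414,261),(330,327)))
im=cv2.imread("pics/side0.png");cv2.imwrite("pics/c1.png",cv2.resize(im[60:360,280:520],(640,800))[:600])
```

```text
(array([ 0.709, -0.286,  0.138]), array([0.01194286]))
```

View pics/c1.png

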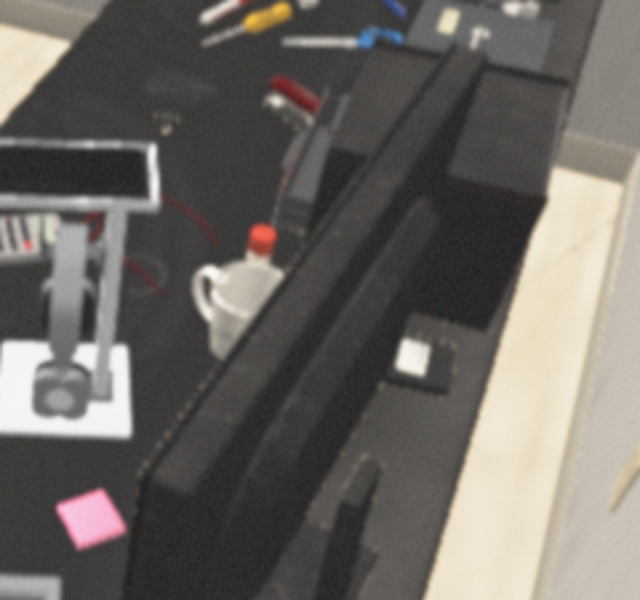

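The enlarged side view shows the monitor's back. Its near edge stands close to the dock's far side, so I triangulate the monitor's corners.

```bash
cat >> h.py <<'E'
def tri(a,b):
    A=[];B=[]
    for c,(u,v) in(("scene",a),("side",b)):
        m=r.camera_model(c);T=np.array(m["T"]);d=T[:3,:3]@np.array([(u-m["cx"])/m["fx"],-(v-m["cy"])/m["fy"],-1]);d/=np.linalg.norm(d)
        M=np.eye(3)-np.outer(d,d);A.append(M);B.append(M@T[:3,3])
    A=np.vstack(A);B=np.hstack(B);x,res,*_=np.linalg.lstsq(A,B,rcond=None);return x.round(3),np.sqrt(res).round(4)
E
python3 - <<'E'
from h import *
im=cv2.imread("pics/scene0.png");s=cv2.imread("pics/side0.png")
a=cv2.resize(im[20:280,330:470],None,fx=2.3,fy=2.3,interpolation=3);b=cv2.resize(s[60:340,310:480],None,fx=2.1,fy=2.1,interpolation=3)
o=np.zeros((600,a.shape[1]+b.shape[1],3),np.uint8);o[:a.shape[0],:a.shape[1]]=a;o[:b.shape[0],a.shape[1]:]=b
o=np.clip(o.astype(float)*2.2,0,255).astype(np.uint8);cv2.imwrite("pics/mon.png",o);print(a.shape,b.shape)
E
```

```text
(598, 322, 3) (588, 357, 3)
```

View pics/mon.png

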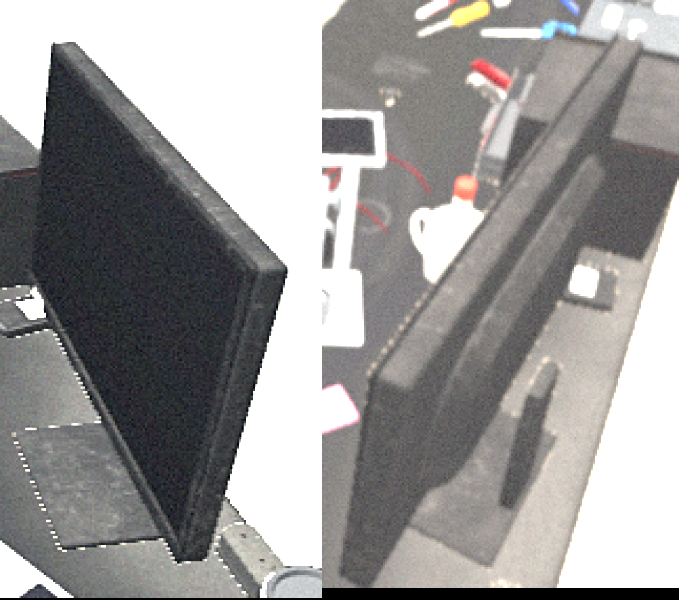

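Run:
```python
from h import *
for n,a,b in[("topF",(438.7,136.5),(333.8,240)),("topB",(454.3,136.5),(351,244.8)),("botF",(407.4,261.3),(319.5,332.4)),("botB",(420.4,262.2),(340,338.6)),("far",(353,39.6),(451.9,79))]:print(n,*tri(a,b))
```

```text
topF [ 0.688 -0.296  0.457] [0.0056]
topB [ 0.714 -0.304  0.457] [0.0002]
botF [ 0.688 -0.295  0.144] [0.0019]
botB [ 0.733 -0.292  0.121] [0.0037]
far [0.889 0.215 0.451] [0.0027]
```

>>> arm_command --xyz '[[-0.04, -0.03, 0.03], [-0.08, -0.03, 0.03], [-0.1, -0.03, 0.03], [-0.1, -0.04, 0.03], [-0.1, -0.05, 0.03], [-0.1, -0.06, 0.03], [-0.1, -0.07, 0.03], [-0.1, -0.09, 0.03], [-0.1, -0.11, 0.03], [-0.1, -0.13, 0.03], [-0.1, -0.15, 0.03], [-0.1, -0.17, 0.03], [-0.09, -0.18, 0.02], [-0.07, -0.2, 0.0], [-0.05, -0.206, -0.03], [-0.013, -0.206, -0.06], [-0.013, -0.206, -0.06], [-0.013, -0.206, -0.06], [-0.013, -0.206, -0.06], [-0.013, -0.206, -0.06]]' --rot '[[-0.1, -0.016, 0], [-0.2, -0.032, 0], [-0.3, -0.048, 0], [-0.42, -0.068, 0], [-0.54, -0.087, 0], [-0.66, -0.106, 0], [-0.78, -0.126, 0], [-0.9, -0.145, 0], [-1.02, -0.164, 0], [-1.14, -0.184, 0], [-1.26, -0.203, 0], [-1.38, -0.222, 0], [-1.5, -0.242, 0], [-1.62, -0.261, 0], [-1.718, -0.277, 0], [-1.718, -0.277, 0], [-1.718, -0.277, 0], [-1.718, -0.277, 0], [-1.718, -0.277, 0], [-1.718, -0.277, 0]]'

```text
time: 5.95
ee_pos: [0.5868, -0.178, 0.2312]
eef_rot: [0.589, 0.69, -0.272, 0.321]
ft_force: [-0.3, 0.3, 0.0]
width: 0.0872
grip_force: 0.0
```

Run:
```python
from h import *
s=r.read_state();print(np.round(s["ee_pos"],4),R.from_quat(s["eef_rot"]).as_matrix().round(3),np.round(s["joint_positions"],2))
T=snap("wrist");pts("wrist",["dock_seat","dock"],T)
```

```text
[ 0.5868 -0.178   0.2312] [[-0.1    0.987  0.123]
 [ 0.638  0.158 -0.754]
 [-0.764  0.003 -0.646]] [-0.81  0.27  0.61  1.81  0.75  1.27 -0.35]
wrist dock_seat 0.78 [ 0.5904 -0.2082  0.0156]
wrist dock 0.83 [ 0.5921 -0.2053  0.0044]
```

>>> arm_command --xyz '[[-0.02, 0.0, 0.035], [-0.04, 0.0, 0.07], [-0.06, 0.0, 0.105], [-0.087, 0.0, 0.14], [-0.087, 0.01, 0.18], [-0.087, 0.03, 0.2], [-0.087, 0.07, 0.2], [-0.087, 0.11, 0.2], [-0.087, 0.15, 0.2], [-0.087, 0.19, 0.2], [-0.087, 0.23, 0.2], [-0.087, 0.27, 0.2], [-0.087, 0.31, 0.2], [-0.087, 0.35, 0.2], [-0.087, 0.39, 0.2], [-0.087, 0.43, 0.2], [-0.087, 0.47, 0.2], [-0.087, 0.5, 0.2], [-0.087, 0.52, 0.2], [-0.087, 0.52, 0.2]]' --rot '[[0, 0, 0], [0, 0, 0], [0, 0, 0], [0, 0, 0], [0, 0, 0], [0, 0, 0], [0, 0, 0], [0, 0, 0], [0, 0, 0], [0, 0, 0], [0, 0, 0], [0, 0, 0], [0, 0, 0], [0, 0, 0], [0, 0, 0], [0, 0, 0], [0, 0, 0], [0, 0, 0], [0, 0, 0], [0, 0, 0]]'

```text
time: 7.77
ee_pos: [0.502, 0.305, 0.4219]
eef_rot: [0.591, 0.689, -0.274, 0.317]
ft_force: [2.0, -2.6, -1.0]
width: 0.0867
grip_force: 0.0
```

Run:
```python
from h import *
s=r.read_state();print(s["time"],np.round(s["ee_pos"],4),R.from_quat(s["eef_rot"]).as_matrix().round(3),np.round(s["joint_positions"],2))
```

```text
7.7667 [0.502  0.305  0.4219] [[-0.1    0.989  0.112]
 [ 0.641  0.15  -0.752]
 [-0.761 -0.003 -0.649]] [-1.46  0.88  1.27  0.89  0.03  2.06 -0.11]
```

>>> arm_command --xyz '[[0.0, 0.015, -0.03], [0.01, 0.02, -0.06], [0.02, 0.02, -0.09], [0.03, 0.02, -0.12], [0.04, 0.01, -0.15], [0.057, 0.0, -0.16], [0.057, -0.01, -0.16], [0.057, -0.01, -0.16], [0.057, -0.01, -0.16], [0.057, -0.01, -0.16]]' --rot '[[0, 0, 0], [0, 0, 0], [0, 0, 0], [0, 0, 0], [0, 0, 0], [0, 0, 0], [0, 0, 0], [0, 0, 0], [0, 0, 0], [0, 0, 0]]'

```text
time: 8.6
ee_pos: [0.5586, 0.2975, 0.2614]
eef_rot: [0.59, 0.69, -0.274, 0.317]
ft_force: [-0.7, 0.4, -0.0]
width: 0.0868
grip_force: 0.0
```

Run:
```python
from h import *
s=r.read_state();print(s["time"],np.round(s["ee_pos"],4),R.from_quat(s["eef_rot"]).as_matrix().round(3),np.round(s["joint_positions"],2))
T=snap("wrist","w2");pts("wrist",["headset_band","hook_seat","headset_foot"],T)
print(proj("wrist",[.578,.172,.220]))
```

```text
8.6 [0.5586 0.2975 0.2614] [[-0.103  0.988  0.114]
 [ 0.641  0.153 -0.752]
 [-0.761 -0.004 -0.649]] [-1.43  1.    1.19  1.06 -0.07  1.81 -0.23]
wrist headset_band 0.84 [0.5773 0.1742 0.2214]
wrist hook_seat 0.64 [0.5748 0.1751 0.2177]
wrist headset_foot 0.38 [ 0.5926 -0.2036  0.    ]
[[282.54360097 234.14703498]]
```

View pics/w2.png

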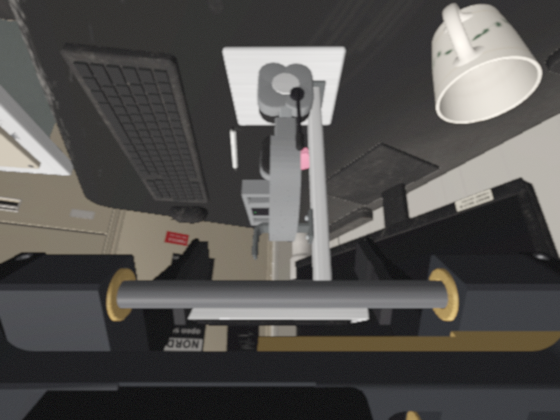

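The wrist view shows the band at x≈283 running along the image, centred between the open fingers, with the boom tip near (297,95) and out of the way. I go in along the tool axis.

>>> arm_command --xyz '[[0.002, -0.015, -0.012], [0.004, -0.03, -0.024], [0.006, -0.045, -0.036], [0.008, -0.06, -0.048], [0.011, -0.075, -0.06], [0.0135, -0.091, -0.071], [0.0135, -0.091, -0.071], [0.0135, -0.091, -0.071]]' --rot '[[0, 0, 0], [0, 0, 0], [0, 0, 0], [0, 0, 0], [0, 0, 0], [0, 0, 0], [0, 0, 0], [0, 0, 0]]'

```text
time: 9.47
ee_pos: [0.5721, 0.2051, 0.1894]
eef_rot: [0.59, 0.689, -0.275, 0.317]
ft_force: [0.1, 0.7, 0.8]
width: 0.0868
grip_force: 0.0
```

>>> arm_command --xyz '[[0, 0, 0], [0, 0, 0], [0, 0, 0], [0, 0, 0], [0, 0, 0], [0, 0, 0], [0, 0, 0], [0, 0, 0], [0, 0, 0], [0, 0, 0]]' --rot '[[0, 0, 0], [0, 0, 0], [0, 0, 0], [0, 0, 0], [0, 0, 0], [0, 0, 0], [0, 0, 0], [0, 0, 0], [0, 0, 0], [0, 0, 0]]' --grip 0 --squeeze 45

```text
time: 10.3
ee_pos: [0.5724, 0.2053, 0.1894]
eef_rot: [0.59, 0.689, -0.275, 0.317]
ft_force: [-1.0, -0.3, -0.3]
width: 0.0281
grip_force: 0.0
```

Run:
```python
from h import *
s=r.read_state();print(s["time"],np.round(s["ee_pos"],4),s["width"],s["grip_force"],np.round(s["ft_force"],1),np.round(s["torque"],2),np.round(s["joint_positions"],2))
for c in("scene","side"):
    T=snap(c);pts(c,["headset_band","headset_foot"],T)
```

```text
10.3 [0.5724 0.2053 0.1894] 0.028108578622212322 0.0 [-1.  -0.3 -0.3] [0.71 0.16 0.01] [-1.47  0.98  1.19  1.35 -0.05  1.56 -0.22]
scene headset_band 0.84 [0.5763 0.1738 0.2202]
scene headset_foot 0.75 [0.5754 0.1703 0.0445]
side headset_band 0.61 [0.5812 0.1713 0.2177]
side headset_band 0.53 [ 0.3887 -0.3184 -0.0005]
side headset_foot 0.6 [0.5766 0.1738 0.0391]
```

>>> arm_command --xyz '[[0, 0, 0], [0, 0, 0], [0, 0, 0]]' --rot '[[0, 0, 0], [0, 0, 0], [0, 0, 0]]'

```text
time: 10.85
ee_pos: [0.5724, 0.2053, 0.1894]
eef_rot: [0.59, 0.69, -0.275, 0.317]
ft_force: [0.5, -0.6, -0.4]
width: 0.0005
grip_force: 0.0
```

Run:
```python
from h import *
T=snap("wrist","w3");T2=snap("scene","s3")
w=cv2.imread("pics/w3.png");s=cv2.imread("pics/s3.png")[80:260,180:340]
cv2.imwrite("pics/c3.png",np.hstack([cv2.resize(w,(440,330)),cv2.resize(s,(293,330))]))
```

```text
(no output)
```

View pics/c3.png

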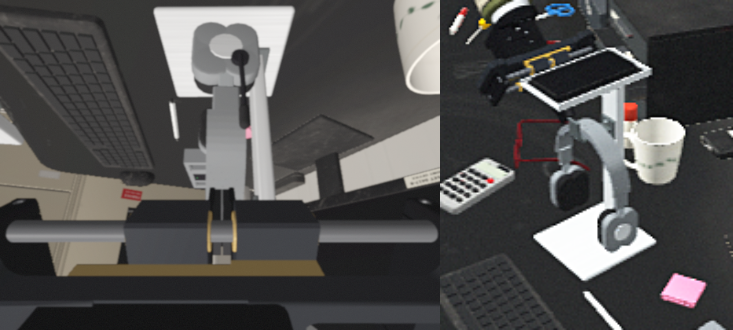

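Run:
```python
from h import *
s=r.read_state();t=np.array(s["ee_pos"]);Rm=R.from_quat(s["eef_rot"]).as_matrix()
ex=np.array([.987,.159,0]);ey=np.array([-.159,.987,0]);b=np.array([.5775,.1735,.220])
imw=cv2.imread("pics/w3.png");ims=cv2.imread("pics/s3.png")
def dot(im,c,P,col):
    for p in proj(c,P): cv2.circle(im,tuple(int(round(v*8)) for v in p),10,col,-1,shift=3)
arc=lambda x,rr:np.array([b+ex*x+ey*rr*np.sin(a)+np.array([0,0,rr*np.cos(a)-.075]) for a in np.radians(np.arange(-90,91,10))])
for c,im in(("wrist",imw),("scene",ims)):
    for x in(-.015,.015): dot(im,c,arc(x,.080),(0,255,0))
    dot(im,c,[t],(0,0,255));dot(im,c,[t-.019*Rm[:,2]],(255,0,255))
cv2.imwrite("pics/c4.png",np.hstack([cv2.resize(imw[120:420,180:400],(396,540)),cv2.resize(ims[80:260,200:320],(360,540),interpolation=2)]))
```

```text
(no output)
```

View pics/c4.png

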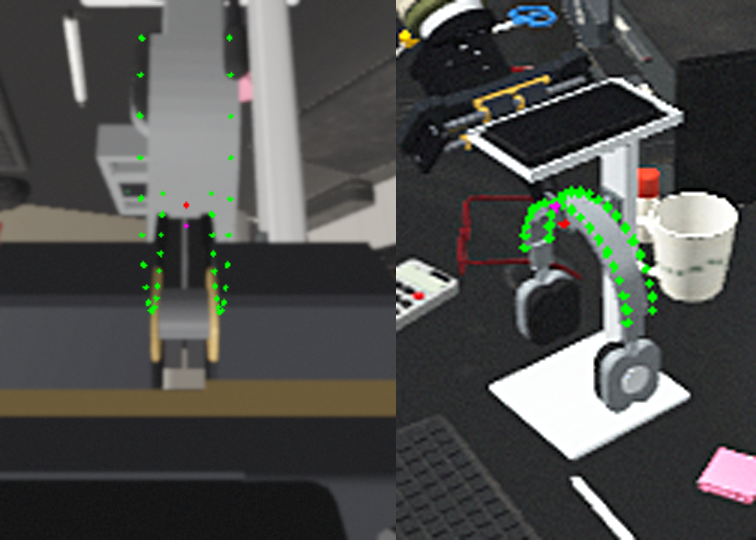

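The wrist crop shows the closed fingers ending at the band's near surface (186,213). The scene crop shows the band close to the expected arc. I check where the fingers really are by differencing the scene picture against the first one.

Run:
```python
from h import *
a=cv2.imread("pics/scene0.png",0).astype(int);b=cv2.imread("pics/s3.png",0).astype(int)
x0,x1,y0,y1=232,296,125,200
g0=a[y0:y1,x0:x1];g1=b[y0:y1,x0:x1]
s=r.read_state();t=np.array(s["ee_pos"]);Rm=R.from_quat(s["eef_rot"]).as_matrix()
ey=np.array([-.159,.987,0])
P=[t,t-.019*Rm[:,2],t-.04*Rm[:,2],t-.07*Rm[:,2]]+[np.array([.5775,.1735,.145])+.08*(ey*np.sin(q)+[0,0,np.cos(q)]) for q in np.radians([-90,-60,-30,0,20,40,60,90])]
print(proj("scene",P).round(0).tolist())
print("      "+"".join(str((x0+i)//10%10) if (x0+i)%10==0 else " " for i in range(x1-x0)))
for j in range(0,y1-y0):
    print(y0+j,"  "+"".join("@" if abs(p-q)>35 and q<60 else "*" if abs(p-q)>35 else ("." if q<45 else "-" if q<110 else "+" if q<170 else "#") for p,q in zip(g0[j],g1[j])))
```

```text
[[256.0, 154.0], [253.0, 148.0], [249.0, 142.0], [244.0, 133.0], [281.0, 185.0], [278.0, 171.0], [271.0, 157.0], [262.0, 148.0], [256.0, 145.0], [251.0, 146.0], [248.0, 150.0], [246.0, 160.0]]
              4         5         6         7         8         9     
125   --.............................--.......-+##########.....---....
126   ..--..................................+###+#####+--..--------...
127   ....-.....................-........+########+###+--..--------...
128   +....-.................-.........+###+#++++#++##+--------.--....
129   ##-...--......................+######+#+#####++#+---.--------...
130   ###+....-.........--........+###+###++#+#####+##+-----------....
131   #####-...--..............+###################+##+------------...
132   +#####+................+###+#####+-.+########++#+------------...
133   .-######-...........+###+#######-...+########++#+------------...
134   ...+#####+........+####+#+##+-......+########++#+-----------....
135   ....-######-...+###+##+####-.....-..+########++#+------------...
136   ......+#####++#########+-.......-...+########+###
[... 3788 characters left out ...]
.-....-+--...............----...-+######++------...-....--...
191   ---.--....---..............---...-+########++------.-....-...-.-
192   .......-..---.............--...-+##########++----.......--.-..-.
193   -----....-............---....-#############-+---+###+-.....-.-.-
194   .-.-.--..............--....-##########+.....-++++####+-..----.--
195   ...-.-..-..----...-.-....-###########@......+#+++##+----....---.
196   -----.--.--..-.-.--....-###########*....-+##+++++++------.--....
197   ...--...-.-...-......-#############-...*####+++++--------....-.-
198   --....-...-..-.....-###############...+#####+++++--------..-..--
199   ..----..--.......-################-..*####+--------------.-....-
```

>>> arm_command --xyz '[[0, 0, 0], [0, 0, 0], [0, 0, 0], [0, 0, 0], [0, 0, 0], [0, 0, 0], [0, 0, 0], [0, 0, 0], [0, 0, 0], [0, 0, 0], [0, 0, 0], [0, 0, 0], [0, 0, 0], [0, 0, 0], [0, 0, 0]]' --rot '[[0, 0, 0], [0, 0, 0], [0, 0, 0], [0, 0, 0], [0, 0, 0], [0, 0, 0], [0, 0, 0], [0, 0, 0], [0, 0, 0], [0, 0, 0], [0, 0, 0], [0, 0, 0], [0, 0, 0], [0, 0, 0], [0, 0, 0]]' --grip 1

```text
time: 12.2
ee_pos: [0.5724, 0.2053, 0.1894]
eef_rot: [0.59, 0.69, -0.275, 0.317]
ft_force: [0.1, -0.4, 0.1]
width: 0.0856
grip_force: 0.0
```

Run:
```python
from h import *
s=r.read_state();print(s["time"],np.round(s["ee_pos"],4),s["width"])
T=snap("wrist","w5");pts("wrist",["headset_band","hook_seat","hook_tip"],T)
a=cv2.imread("pics/w3.png");b=cv2.imread("pics/w5.png")
t=np.array(s["ee_pos"]);Rm=R.from_quat(s["eef_rot"]).as_matrix()
ex=np.array([.987,.159,0]);ey=np.array([-.159,.987,0]);c0=np.array([.5775,.1735,.145])
o=b[60:420,130:430].copy()
o=cv2.resize(o,None,fx=1.66,fy=1.66,interpolation=3)
for rr,col in((.08,(0,255,0)),(.07,(255,255,0))):
  for x in(-.015,.015):
    P=[c0+ex*x+rr*(ey*np.sin(q)+[0,0,np.cos(q)]) for q in np.radians([90,80,70,60,50,40,30,20,10,0])]
    for p in proj("wrist",P): cv2.circle(o,tuple(((p-[130,60])*1.66).astype(int)),2,col,-1)
for k in(0,.019): cv2.circle(o,tuple(((proj("wrist",[t-k*Rm[:,2]])[0]-[130,60])*1.66).astype(int)),3,(0,0,255),-1)
m=r.camera_model("wrist");print("cam in tool",Rm.T@(np.array(m["T"])[:3,3]-t))
s3=cv2.resize(cv2.imread("pics/s3.png")[130:190,235:285],(300,360),interpolation=3);o[0:0]=0
cv2.imwrite("pics/c5.png",np.hstack([o,np.vstack([s3,np.zeros((o.shape[0]-360,300,3),np.uint8)])]));print(o.shape)
```

```text
12.2 [0.5724 0.2053 0.1894] 0.08555487859141081
wrist headset_band 0.97 [0.5756 0.1715 0.2216]
wrist hook_tip 0.81 [0.5419 0.1698 0.2449]
wrist hook_tip 0.63 [ 0.5921 -0.2077  0.0129]
cam in tool [ 0.08033956 -0.00054563 -0.19586208]
(598, 498, 3)
```

View pics/c5.png

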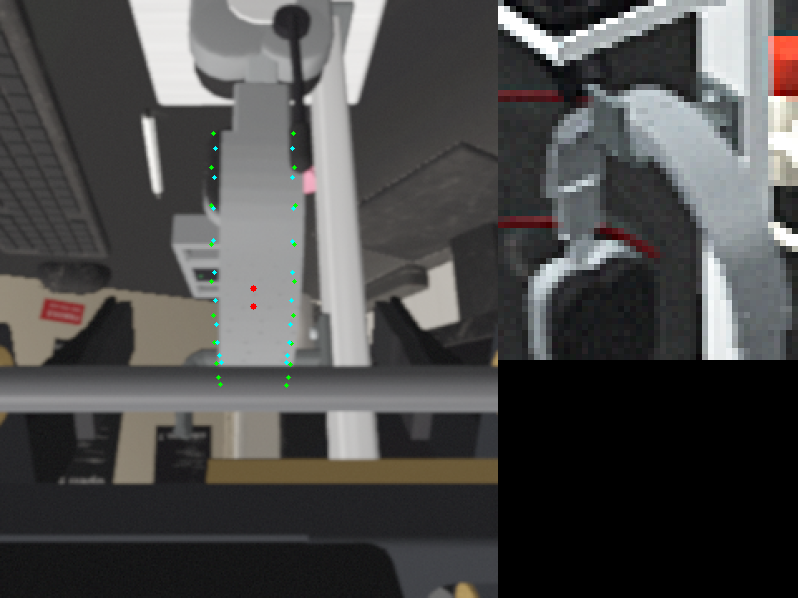

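The last picture shows the open fingertips near (120,297) and (385,297), short of where the TCP projects (253,288). The band is straddled only at its outer surface, so I go about 18 mm deeper and close again.

>>> arm_command --xyz '[[0.001, -0.002, -0.004], [0.002, -0.004, -0.008], [0.003, -0.006, -0.012], [0.004, -0.008, -0.016], [0.004, -0.008, -0.016]]' --rot '[[0, 0, 0], [0, 0, 0], [0, 0, 0], [0, 0, 0], [0, 0, 0]]'

```text
time: 12.82
ee_pos: [0.5762, 0.1965, 0.1724]
eef_rot: [0.59, 0.689, -0.276, 0.317]
ft_force: [0.3, -0.1, -0.2]
width: 0.0871
grip_force: 0.0
```

>>> arm_command --xyz '[[0, 0, 0], [0, 0, 0], [0, 0, 0], [0, 0, 0], [0, 0, 0], [0, 0, 0], [0, 0, 0], [0, 0, 0], [0, 0, 0], [0, 0, 0], [0, 0, 0], [0, 0, 0]]' --rot '[[0, 0, 0], [0, 0, 0], [0, 0, 0], [0, 0, 0], [0, 0, 0], [0, 0, 0], [0, 0, 0], [0, 0, 0], [0, 0, 0], [0, 0, 0], [0, 0, 0], [0, 0, 0]]' --grip 0 --squeeze 45

```text
time: 13.82
ee_pos: [0.5764, 0.1973, 0.1734]
eef_rot: [0.59, 0.689, -0.275, 0.317]
ft_force: [-0.4, -0.1, -0.3]
width: 0.0294
grip_force: 44.6
```

>>> arm_command --xyz '[[0, 0, 0.004], [0, 0, 0.008], [0, 0, 0.012], [0, 0, 0.017], [0, 0, 0.022], [0, 0, 0.027], [0, 0, 0.032], [0, 0, 0.037], [0, 0, 0.042], [0, 0, 0.045], [0, 0, 0.045]]' --rot '[[0, 0, 0], [0, 0, 0], [0, 0, 0], [0, 0, 0], [0, 0, 0], [0, 0, 0], [0, 0, 0], [0, 0, 0], [0, 0, 0], [0, 0, 0], [0, 0, 0]]'

```text
time: 14.73
ee_pos: [0.5767, 0.1973, 0.2192]
eef_rot: [0.59, 0.689, -0.275, 0.317]
ft_force: [0.8, 0.6, -2.4]
width: 0.0296
grip_force: 44.6
```

Run:
```python
from h import *
s=r.read_state();print(s["time"],np.round(s["ee_pos"],4),s["width"],s["grip_force"],np.round(s["ft_force"],1),np.round(s["torque"],2),np.round(s["joint_positions"],2))
for c in("scene","side"):
    T=snap(c,c+"6");pts(c,["headset_band","headset_foot","hook_tip"],T)
```

```text
14.7333 [0.5767 0.1973 0.2192] 0.029550213195250096 44.56462673362694 [ 0.8  0.6 -2.4] [1.34 0.21 0.04] [-1.46  0.95  1.22  1.33 -0.03  1.59 -0.19]
scene headset_band 0.84 [0.573  0.1726 0.2648]
scene headset_foot 0.61 [0.5757 0.1736 0.0856]
scene hook_tip 0.64 [0.5474 0.1682 0.2451]
side headset_band 0.62 [0.579  0.1713 0.2608]
side headset_band 0.19 [0.5493 0.167  0.2454]
side headset_foot 0.94 [0.5778 0.1741 0.0811]
side headset_foot 0.65 [ 0.5066  0.0032 -0.0031]
side hook_tip 0.94 [0.5462 0.1686 0.2451]
```

>>> arm_command --xyz '[[-0.008, -0.001, 0], [-0.018, -0.003, 0], [-0.028, -0.0045, 0], [-0.04, -0.0065, 0], [-0.052, -0.0085, 0], [-0.064, -0.01, 0], [-0.076, -0.012, 0], [-0.088, -0.014, 0], [-0.1, -0.016, 0], [-0.112, -0.018, 0], [-0.124, -0.02, 0], [-0.136, -0.022, 0], [-0.148, -0.024, 0], [-0.16, -0.026, 0], [-0.172, -0.028, 0], [-0.184, -0.03, 0], [-0.194, -0.031, 0], [-0.2, -0.032, 0], [-0.2, -0.032, 0], [-0.2, -0.032, 0]]' --rot '[[0, 0, 0], [0, 0, 0], [0, 0, 0], [0, 0, 0], [0, 0, 0], [0, 0, 0], [0, 0, 0], [0, 0, 0], [0, 0, 0], [0, 0, 0], [0, 0, 0], [0, 0, 0], [0, 0, 0], [0, 0, 0], [0, 0, 0], [0, 0, 0], [0, 0, 0], [0, 0, 0], [0, 0, 0], [0, 0, 0]]'

```text
time: 16.8
ee_pos: [0.3764, 0.1654, 0.2183]
eef_rot: [0.59, 0.69, -0.275, 0.317]
ft_force: [0.7, 0.4, -2.0]
width: 0.0299
grip_force: 44.6
```

Run:
```python
from h import *
s=r.read_state();print(s["time"],np.round(s["ee_pos"],4),s["width"],s["grip_force"],np.round(s["ft_force"],1),R.from_quat(s["eef_rot"]).as_matrix().round(3).tolist(),np.round(s["joint_positions"],2))
for c in("scene","side"):
    T=snap(c,c+"7");pts(c,["headset_band","headset_foot"],T)
```

```text
16.8 [0.3764 0.1654 0.2183] 0.0298551664072074 44.56353723202483 [ 0.7  0.4 -2. ] [[-0.103, 0.988, 0.113], [0.64, 0.153, -0.753], [-0.761, -0.005, -0.648]] [-1.99  0.64  1.31  1.8   0.14  1.59 -0.47]
scene headset_band 0.81 [0.3772 0.1403 0.266 ]
scene headset_band 0.24 [ 0.5921 -0.2098  0.0114]
scene headset_foot 0.91 [0.3739 0.1419 0.0836]
side headset_band 0.93 [0.3778 0.1403 0.2606]
side headset_foot 0.71 [0.3777 0.1422 0.0828]
```

>>> arm_command --xyz '[[0, -0.01, 0], [0, -0.03, 0], [0, -0.055, 0], [0, -0.08, 0], [0, -0.105, 0], [0, -0.13, 0], [0, -0.155, 0], [0, -0.18, 0], [0, -0.205, 0], [0.005, -0.23, 0], [0.02, -0.255, 0], [0.04, -0.275, 0], [0.06, -0.295, 0], [0.085, -0.31, 0], [0.11, -0.325, 0], [0.135, -0.335, 0], [0.16, -0.345, 0], [0.18, -0.35, 0], [0.195, -0.35, 0], [0.205, -0.35, 0]]' --rot '[[0, 0, 0], [0, 0, 0], [0, 0, 0], [0, 0, 0], [0, 0, 0], [0, 0, 0], [0, 0, 0], [0, 0, 0], [0, 0, 0], [0, 0, 0], [0, 0, 0], [0, 0, 0], [0, 0, 0], [0, 0, 0], [0, 0, 0], [0, 0, 0], [0, 0, 0], [0, 0, 0], [0, 0, 0], [0, 0, 0]]'

```text
time: 18.77
ee_pos: [0.5084, -0.1966, 0.2535]
eef_rot: [0.587, 0.696, -0.259, 0.322]
ft_force: [-0.3, -0.0, -2.6]
width: 0.0295
grip_force: 44.6
```

>>> arm_command --xyz '[[0.007, 0, 0], [0.01, 0, 0], [0.01, 0, 0], [0.01, 0, 0]]' --rot '[[0, 0, 0], [0, 0, 0], [0, 0, 0], [0, 0, 0]]'

```text
time: 19.1
ee_pos: [0.5128, -0.1966, 0.2562]
eef_rot: [0.586, 0.698, -0.256, 0.323]
ft_force: [-0.7, 0.2, -2.9]
width: 0.0292
grip_force: 44.6
```

```bash
cat > look.py <<'E'
from h import *
s=r.read_state();print(s["time"],np.round(s["ee_pos"],4),s["width"],s["grip_force"],np.round(s["ft_force"],1),R.from_quat(s["eef_rot"]).as_matrix().round(3).tolist(),np.round(s["joint_positions"],2))
for k in range(2):
  for c in("scene","side","wrist"):
    T=snap(c,c+"8");pts(c,["headset_band","headset_foot","dock_seat"],T)
E
python3 look.py
```

```text
19.1 [ 0.5128 -0.1966  0.2562] 0.029214295118916482 44.572691869179835 [-0.7  0.2 -2.9] [[-0.105, 0.983, 0.151], [0.652, 0.182, -0.736], [-0.751, 0.021, -0.66]] [-1.86 -0.5   1.34  2.    1.24  1.74 -0.57]
scene headset_band 0.82 [ 0.5104 -0.2199  0.3038]
scene dock_seat 0.56 [ 0.5921 -0.2091  0.0124]
side headset_band 0.87 [ 0.5189 -0.224   0.2968]
side dock_seat 0.64 [ 0.5915 -0.2093  0.0108]
wrist headset_band 0.79 [ 0.5155 -0.2244  0.3047]
wrist dock_seat 0.68 [ 0.5941 -0.207   0.0126]
scene headset_band 0.88 [ 0.5108 -0.222   0.3028]
scene dock_seat 0.72 [ 0.5906 -0.2081  0.0135]
side headset_band 0.63 [ 0.573   0.1733 -0.003 ]
side headset_band 0.6 [ 0.5197 -0.2243  0.294 ]
side headset_foot 0.17 [ 0.3866 -0.3216 -0.0022]
side dock_seat 0.74 [ 0.5889 -0.2102  0.01  ]
side dock_seat 0.63 [0.5531 0.1685 0.2448]
wrist headset_band 0.73 [ 0.5119 -0.2235  0.3052]
wrist dock_seat 0.57 [ 0.5944 -0.21    0.0123]
```

The arm has reached its j2 and j3 limits because the elbow has swivelled out. I fit a simple kinematic model to the recorded poses so I can plan a path that unwinds it.

```bash
cat > kin.py <<'E'
import numpy as np
from scipy.spatial.transform import Rotation as R
from scipy.optimize import least_squares
D=[([-1.363,.332,-.065,1.46,.022,1.35,-.088],(.143,.608,.189),(.115,.993,-.001,0)),
([-.16,.6,.74,1.32,-1.06,1.95,.67],(.6,.0299,.2907),(.587,.692,.273,-.32)),
([-.81,.27,.61,1.81,.75,1.27,-.35],(.5868,-.178,.2312),(.589,.69,-.272,.321)),
([-1.46,.88,1.27,.89,.03,2.06,-.11],(.502,.305,.4219),(.591,.689,-.274,.317)),
([-1.43,1.,1.19,1.06,-.07,1.81,-.23],(.5586,.2975,.2614),(.59,.69,-.274,.317)),
([-1.47,.98,1.19,1.35,-.05,1.56,-.22],(.5724,.2053,.1894),(.59,.689,-.275,.317)),
([-1.46,.95,1.22,1.33,-.03,1.59,-.19],(.5767,.1973,.2192),(.59,.689,-.275,.317)),
([-1.99,.64,1.31,1.8,.14,1.59,-.47],(.3764,.1654,.2183),(.59,.69,-.275,.317)),
([-1.86,-.5,1.34,2.0,1.24,1.74,-.57],(.5128,-.1966,.2562),(.586,.698,-.256,.323))]
LO=np.array([-2.6,-.5,-1.47,.16,-1.27,.06,-2.6]);HI=np.array([2.6,2.12,1.34,2.42,4.41,2.06,2.6])
e=np.eye(3)
def fk(q,L,S):
    ax=[2,1,2,1,2,1,2];p=np.array([0,0,L[0]]);M=np.eye(3)
    off=[None,None,(0,0,L[1]),None,(L[4],0,L[2]),None,(L[5],0,L[3])]
    for i in range(7):
        M=M@R.from_rotvec(S[i]*q[i]*e[ax[i]]).as_matrix()
        # shoulder->elbow after j3, elbow->wrist after j5, wrist->tcp after j7
        if off[i] is not None: p=p+M@np.array(off[i],float)
    return p,M
import itertools
def fit():
    best=None
    for s in itertools.product([1,-1],repeat=4):
        S=[-1 if s[0]<0 else 1,1,s[1],1,s[2],1,s[3]]
        def f(x):
            o=[]
            for q,p,Q in D:
                P,M=fk(q,x[:6],S);M=M@R.from_euler("z",x[6]).as_matrix()
                o+=list(P-p)+list(.2*(R.from_matrix(M).inv()*R.from_quat(Q)).as_rotvec())
            return o
        for y0 in(0,np.pi/2,np.pi,-np.pi/2):
            r=least_squares(f,[.3,.4,.4,.2,0,0,y0])
            if best is None or r.cost<best[0]: best=(r.cost,S,r.x,np.abs(r.fun).max())
    return best
if __name__=="__main__":
    b=fit();print(b)
E
python3 kin.py
```

```text
(np.float64(0.002925989023361128), [-1, 1, -1, 1, -1, 1, -1], array([0.3064667 , 0.43325629, 0.53180423, 0.39154179, 0.02195282,
       0.01816919, 1.57036242]), np.float64(0.04531153811532698))
```

```bash
cat > kin2.py <<'E'
from kin import *
S=[-1,1,-1,1,-1,1,-1];ax=[2,1,2,1,2,1,2]
base=np.zeros(25);base[[2]]=.3;
def fk2(q,x):
    # offset after each joint i: x[3i..3i+2]; x[21] base z; x[22] yaw; 
    p=np.array([0,0,x[21]]);M=np.eye(3)
    for i in range(7):
        M=M@R.from_rotvec(S[i]*q[i]*e[ax[i]]).as_matrix();p=p+M@x[3*i:3*i+3]
    return p,M@R.from_euler("z",x[22]).as_matrix()
x0=np.zeros(23);x0[21]=.306;x0[8]=.433;x0[14]=.53;x0[20]=.39;x0[22]=np.pi/2
def f(x):
    o=[]
    for q,p,Q in D:
        P,M=fk2(q,x);o+=list((P-p)/.003)+list((R.from_matrix(M).inv()*R.from_quat(Q)).as_rotvec()/.006)
    return o+list((x-x0)/.2)
r_=least_squares(f,x0);X=r_.x
if __name__=="__main__":
    print(X.reshape(-1)[:21].reshape(7,3).round(3).tolist(),X[21:]);F=np.array(r_.fun[:54]).reshape(9,6);print((F*[3,3,3,6,6,6]).round(1))
E
python3 kin2.py
```

```text
[[-0.001, -0.01, -0.023], [0.004, -0.01, 0.007], [-0.001, -0.013, 0.44], [-0.0, -0.013, -0.02], [0.004, -0.002, 0.51], [0.001, -0.002, -0.005], [-0.0, 0.002, 0.385]] [0.28286648 1.57036247]
[[ 1.   0.9 -0.1  2.3  0.   1.5]
 [-0.1  0.8 -0.2  1.6 -1.8  1.7]
 [-2.4 -0.4 -2.5 -4.  -4.3 -0.3]
 [-0.3 -1.9 -0.4 -6.1 -0.7  3.1]
 [ 1.6  1.   1.1  6.2 -9.5 -3.9]
 [-0.5  2.3 -1.2  7.5 -4.4  9.1]
 [-0.4 -1.4  2.3  1.9 -5.4 -1.7]
 [ 0.1  1.  -0.5  3.3 -5.2 -1.9]
 [ 0.6  0.1  1.5 -0.3 -0.1 -7.6]]
```

```bash
cat > sim.py <<'E'
from kin2 import *
def jac(q):
    P,M=fk2(q,X);J=np.zeros((6,7))
    for i in range(7):
        d=q.copy();d[i]+=1e-5;p,m=fk2(d,X);J[:3,i]=(p-P)/1e-5;J[3:,i]=R.from_matrix(m@M.T).as_rotvec()/1e-5
    return P,M,J
def row(q,p,M,sub=2,cap=(.0417,.125)):
    # one row toward pose (p,M), min-norm step, clamped joints are dropped
    for _ in range(sub):
        P,C,J=jac(q);v=p-P;w=R.from_matrix(M@C.T).as_rotvec()
        v*=min(1,cap[0]/sub/max(1e-9,np.linalg.norm(v)));w*=min(1,cap[1]/sub/max(1e-9,np.linalg.norm(w)))
        act=np.ones(7,bool);t=np.r_[v,w]
        for k in range(3):
            dq=np.zeros(7);Ja=J[:,act];dq[act]=Ja.T@np.linalg.solve(Ja@Ja.T+1e-5*np.eye(6),t)
            bad=act&((q+dq<LO)|(q+dq>HI))
            if not bad.any():break
            act&=~bad
        q=np.clip(q+dq,LO,HI)
    return q
def run(q,legs):
    # legs: (p,M,rows)
    q=np.array(q,float)
    for p,M,n in legs:
        P,C=fk2(q,X);W=R.from_matrix(M@C.T).as_rotvec()
        for k in range(1,n+1): q=row(q,P+(p-P)*k/n,R.from_rotvec(W*k/n).as_matrix()@C)
    return q
if __name__=="__main__":
    Mq=lambda i:R.from_quat(D[i][2]).as_matrix()
    q=run(D[2][0],[(np.array([.5,-.178,.431]),Mq(2),6),(np.array([.5,.32,.431]),Mq(2),13)]);print(q.round(2),"want",D[3][0])
    q=run(D[6][0],[(np.array([.3764,.1654,.2183]),Mq(6),18)]);print(q.round(2),"want",D[7][0])
    q=run(D[7][0],[(np.array([.376,-.04,.2183]),Mq(7),9),(np.array([.513,-.185,.2183]),Mq(7),8)]);print(q.round(2),"want",D[8][0])
E
python3 sim.py
```

```text
[-1.49  0.89  1.3   0.91  0.02  2.04 -0.11] want [-1.46, 0.88, 1.27, 0.89, 0.03, 2.06, -0.11]
[-1.99  0.67  1.34  1.8   0.12  1.59 -0.44] want [-1.99, 0.64, 1.31, 1.8, 0.14, 1.59, -0.47]
[-1.44  0.24  1.26  2.    0.69  1.19 -0.33] want [-1.86, -0.5, 1.34, 2.0, 1.24, 1.74, -0.57]
```

```bash
cat > search.py <<'E'
from sim import *
from multiprocessing import Pool
from bench import r
q0=np.array(r.read_state()["joint_positions"]) if __name__=="__main__" else None
M0=R.from_quat([.59,.69,-.275,.317]).as_matrix()
goal=np.array([.591,-.1845,.22])
def trial(a):
    q,seed=a;rng=np.random.default_rng(seed)
    n=1+seed%3;vias=[]
    q=np.array(q);mx=0
    for k in range(n):
        p=np.array([rng.uniform(.36,.55),rng.uniform(-.28,.12),rng.uniform(.2,.36)]);
        if p[1]>-.05:p[0]=min(p[0],.38)
        y=rng.uniform(-1.2,1.2);vias.append((p.round(2),round(y,1)))
    Q=[]
    for p,y in vias+[(goal,0)]:
        P,_=fk2(q,X);rows=int(max(np.linalg.norm(p-P)/.025,8,abs(y)*11))
        M=R.from_rotvec([0,0,y]).as_matrix()@M0
        q=run(q,[(p,M,rows)])
        e=np.linalg.norm(fk2(q,X)[0]-p);mx=max(mx,e);Q.append(q)
        if e>.01:break
    m=min(np.min(np.minimum(z-LO,HI-z)) for z in Q)
    return (mx>.01,-np.min(np.minimum(q-LO,HI-q)),m,seed,vias,q.round(2))
if __name__=="__main__":
    import time;t=time.time()
    with Pool() as P: res=P.map(trial,[(q0,s) for s in range(400)],chunksize=5)
    ok=sorted([x for x in res if not x[0]],key=lambda x:(x[1]))
    print(len(ok),time.time()-t)
    for x in sorted(ok,key=lambda x:(x[1]))[:6]:print(round(-x[1],2),round(x[2],2),x[4],x[5])
    for x in sorted(ok,key=lambda x:-x[2])[:6]:print(round(-x[1],2),round(x[2],2),x[4],x[5])
E
OMP_NUM_THREADS=1 timeout 400 python3 search.py
```

```text
96 8.773580074310303
0.65 0.0 [(array([ 0.4 , -0.26,  0.36]), 0.3)] [-0.07  0.28 -0.24  1.77  0.94  1.4  -0.46]
0.65 0.0 [(array([ 0.51, -0.26,  0.32]), 0.6), (array([ 0.54, -0.24,  0.2 ]), 1.0), (array([ 0.4 , -0.23,  0.28]), -0.5)] [-0.1   0.27 -0.2   1.77  0.93  1.4  -0.46]
0.65 0.0 [(array([ 0.53, -0.22,  0.35]), 0.9), (array([ 0.52, -0.14,  0.33]), -0.8), (array([ 0.38, -0.  ,  0.26]), 0.3)] [-0.02  0.28 -0.29  1.76  0.95  1.41 -0.47]
0.64 0.0 [(array([ 0.53, -0.26,  0.36]), 0.8), (array([ 0.46, -0.25,  0.27]), 0.2), (array([ 0.53, -0.15,  0.25]), -0.6)] [-0.26  0.26 -0.01  1.78  0.89  1.36 -0.44]
0.64 0.0 [(array([ 0.45, -0.17,  0.34]), 0.4), (array([0.38, 0.07, 0.25]), -0.7), (array([ 0.38, -0.02,  0.25]), 1.0)] [-0.33  0.26  0.07  1.78  0.87  1.35 -0.43]
0.64 0.0 [(array([ 0.52, -0.26,  0.25]), 0.9)] [-0.37  0.26  0.11  1.78  0.86  1.34 -0.42]
0.22 0.13 [(array([0.38, 0.01, 0.26]), 0.2)] [-1.16  0.48  1.12  1.81  0.49  1.11 -0.16]
0.23 0.11 [(array([0.38, 0.01, 0.29]), -0.0)] [-1.15  0.47  1.11  1.81  0.5   1.11 -0.17]
0.22 0.1 [(array([0.38, 0.08, 0.28]), 0.5)] [-1.16  0.48  1.12  1.81  0.49  1.11 -0.16]
0.23 0.1 [(array([0.38, 0.  , 0.29]), -0.0)] [-1.15  0.47  1.11  1.81  0.5   1.11 -0.17]
0.23 0.1 [(array([0.38, 0.03, 0.3 ]), 0.1)] [-1.15  0.47  1.11  1.81  0.5   1.11 -0.17]
0.18 0.09 [(array([ 0.38, -0.  ,  0.21]), 0.3)] [-1.18  0.5   1.16  1.81  0.46  1.1  -0.14]
```

```bash
cat > p.py <<'E'
from search import *
s=r.read_state();q=np.array(s["joint_positions"]);C=R.from_quat(s["eef_rot"]).as_matrix();print(s["time"],R.from_matrix(M0@C.T).as_rotvec().round(3),s["ee_pos"])
p=np.array(s["ee_pos"])
for tgt in([.38,.01,.29],[.38,.01,.29],goal):
    P,_=fk2(q,X);tgt=np.array(tgt)
    for k in range(1,15):
        q=run(q,[(P+(tgt-P)*k/14,M0,1)])
        if k%7==0:print(q.round(2),np.min(np.minimum(q-LO,HI-q)).round(2),fk2(q,X)[0].round(3))
E
python3 p.py
```

```text
20.3 [-0.021  0.024 -0.03 ] [ 0.51291591 -0.19685673  0.25648504]
[-2.   -0.44  1.24  2.02  1.05  1.91 -0.74] 0.06 [ 0.446 -0.093  0.274]
[-2.15 -0.31  1.18  1.99  0.82  1.98 -0.89] 0.08 [0.38 0.01 0.29]
[-2.15 -0.31  1.18  1.99  0.82  1.98 -0.89] 0.08 [0.38 0.01 0.29]
[-2.15 -0.31  1.18  1.99  0.82  1.98 -0.89] 0.08 [0.38 0.01 0.29]
[-1.71  0.17  1.31  1.95  0.68  1.43 -0.43] 0.03 [ 0.485 -0.087  0.255]
[-1.15  0.47  1.11  1.81  0.5   1.11 -0.17] 0.23 [ 0.591 -0.184  0.22 ]
```

>>> arm_command --xyz '[[-0.01, 0.015, 0.003], [-0.02, 0.03, 0.005], [-0.03, 0.045, 0.008], [-0.04, 0.06, 0.01], [-0.05, 0.075, 0.013], [-0.06, 0.09, 0.015], [-0.07, 0.105, 0.018], [-0.08, 0.12, 0.02], [-0.09, 0.135, 0.023], [-0.1, 0.15, 0.025], [-0.11, 0.165, 0.028], [-0.12, 0.18, 0.03], [-0.13, 0.195, 0.033], [-0.133, 0.207, 0.034], [-0.133, 0.207, 0.034]]' --rot '[[-0.005, 0.006, -0.007], [-0.01, 0.012, -0.015], [-0.021, 0.024, -0.03], [-0.021, 0.024, -0.03], [-0.021, 0.024, -0.03], [-0.021, 0.024, -0.03], [-0.021, 0.024, -0.03], [-0.021, 0.024, -0.03], [-0.021, 0.024, -0.03], [-0.021, 0.024, -0.03], [-0.021, 0.024, -0.03], [-0.021, 0.024, -0.03], [-0.021, 0.024, -0.03], [-0.021, 0.024, -0.03], [-0.021, 0.024, -0.03]]'

```text
time: 21.55
ee_pos: [0.3798, 0.0125, 0.291]
eef_rot: [0.589, 0.691, -0.274, 0.318]
ft_force: [0.1, 0.9, -2.2]
width: 0.0293
grip_force: 44.6
```

```bash
cat > p2.py <<'E'
from search import *
s=r.read_state();q=np.array(s["joint_positions"]);C=R.from_quat(s["eef_rot"]).as_matrix();print(s["time"],R.from_matrix(M0@C.T).as_rotvec().round(3),np.round(s["ee_pos"],4),q.round(2),s["grip_force"])
def path(vias,q):
    m=9
    for tgt,n in vias:
        P,_=fk2(q,X);tgt=np.array(tgt)
        for k in range(1,n+1):
            q=run(q,[(P+(tgt-P)*k/n,M0,1)]);m=min(m,np.min(np.minimum(q-LO,HI-q)))
        
    return m,np.linalg.norm(fk2(q,X)[0]-tgt),q.round(2)
print(path([(goal,14)],q))
best=[]
for x in(.40,.44,.48,.52):
  for y in(-.15,-.1,-.05,0,.02):
    for z in(.2,.24,.28,.32):
      if y>-.06 and x>.42: continue
      best.append((path([((x,y,z),8),(goal,10)],q),x,y,z))
best.sort(key=lambda b:-b[0][0])
for b in best[:4]:print(b)
E
python3 p2.py
```

```text
21.55 [ 0.     0.002 -0.004] [0.3798 0.0125 0.291 ] [-2.13 -0.27  1.17  1.99  0.8   1.96 -0.86] 44.562338567266124
(np.float64(0.02415573635435142), np.float64(6.099558613550404e-07), array([-1.15,  0.47,  1.11,  1.81,  0.5 ,  1.11, -0.17]))
((np.float64(0.04793421753355309), np.float64(0.16745529314292262), array([-1.98, -0.39,  1.29,  1.86,  1.1 ,  1.91, -0.55])), 0.48, -0.1, 0.32)
((np.float64(0.032625472429455016), np.float64(4.459880483556946e-08), array([-1.15,  0.47,  1.11,  1.81,  0.5 ,  1.11, -0.17])), 0.52, -0.1, 0.24)
((np.float64(0.03203328832098351), np.float64(1.1815989782863614e-06), array([-1.14,  0.46,  1.1 ,  1.81,  0.51,  1.12, -0.18])), 0.4, -0.1, 0.2)
((np.float64(0.028807786801101964), np.float64(5.197715538274095e-06), array([-1.15,  0.47,  1.1 ,  1.81,  0.51,  1.12, -0.17])), 0.4, -0.15, 0.28)
```

>>> arm_command --xyz '[[0.002, -0.012, -0.01], [0.004, -0.024, -0.019], [0.006, -0.036, -0.028], [0.008, -0.048, -0.038], [0.01, -0.06, -0.047], [0.012, -0.072, -0.057], [0.014, -0.084, -0.066], [0.016, -0.096, -0.076], [0.018, -0.106, -0.085], [0.02, -0.112, -0.09], [0.02, -0.112, -0.09]]' --rot '[[0, 0, 0], [0, 0, 0], [0, 0, 0], [0, 0, 0], [0, 0, 0], [0, 0, 0], [0, 0, 0], [0, 0, 0], [0, 0, 0], [0, 0, 0], [0, 0, 0]]'

```text
time: 22.47
ee_pos: [0.3996, -0.1034, 0.1995]
eef_rot: [0.59, 0.689, -0.276, 0.316]
ft_force: [0.7, -0.6, -2.5]
width: 0.0295
grip_force: 44.6
```

```bash
python3 p2.py
```

```text
22.4667 [ 0.001 -0.001  0.002] [ 0.3996 -0.1034  0.1995] [-1.95 -0.42  1.22  2.2   1.    1.79 -0.87] 44.56979771479382
(np.float64(0.003203313749041481), np.float64(3.1810309244735284e-07), array([-1.14,  0.46,  1.1 ,  1.81,  0.51,  1.12, -0.17]))
((np.float64(0.0586264025432604), np.float64(0.12707442272870667), array([-1.88, -0.44,  1.28,  1.95,  1.15,  1.84, -0.56])), 0.48, -0.15, 0.28)
((np.float64(0.052665171178274406), np.float64(0.00011305592341239448), array([-1.15,  0.47,  1.1 ,  1.81,  0.51,  1.12, -0.17])), 0.4, 0, 0.32)
((np.float64(0.04662881227358673), np.float64(0.167545336473708), array([-1.97, -0.38,  1.29,  1.86,  1.09,  1.9 , -0.55])), 0.48, -0.1, 0.32)
((np.float64(0.0264524552211427), np.float64(0.13132806616940612), array([-1.9 , -0.45,  1.31,  2.11,  1.14,  1.74, -0.71])), 0.44, -0.15, 0.2)
```

```bash
cat > s2.py <<'E'
from search import *
EX=np.array([.987,.159,0])
def go(q,vias,trace=False):
    m=9;st=0;T=[]
    for p,y,l in vias:
        P,C=fk2(q,X);M=R.from_rotvec([0,0,y]).as_matrix()@R.from_rotvec(EX*l).as_matrix()@M0
        W=R.from_matrix(M@C.T).as_rotvec();n=int(max(np.linalg.norm(p-P)/.02,np.linalg.norm(W)/.09,4))
        for k in range(1,n+1):
            a=q;q=row(q,P+(p-P)*k/n,R.from_rotvec(W*k/n).as_matrix()@C,sub=1)
            m=min(m,np.min(np.minimum(q-LO,HI-q)));st=max(st,np.abs(q-a).max());T.append(q)
            if m<.005: return m,st,9,q,n,T
    return m,st,np.linalg.norm(fk2(q,X)[0]-p),q,n,T
def tr(a):
    q,seed=a;rng=np.random.default_rng(seed);v=[]
    for k in range(1+seed%2):
        p=np.array([rng.uniform(.38,.52),rng.uniform(-.28,.05),rng.uniform(.19,.36)]).round(2)
        if p[1]>-.05:p[0]=min(p[0],.4)
        v.append((p,round(rng.uniform(-1,1),1),round(rng.uniform(-.4,.4),1)))
    v.append((goal,0,0));m,st,e,qq,n,T=go(q,v)
    return e>.01,m,st,len(T),v,qq
if __name__=="__main__":
    s=r.read_state();q0=np.array(s["joint_positions"])
    with Pool() as P: res=P.map(tr,[(q0,i) for i in range(3000)],chunksize=20)
    ok=[x for x in res if not x[0]];print(len(ok))
    ok.sort(key=lambda x:-min(x[1],.12)+max(0,x[2]-.13)+.0005*x[3])
    for x in ok[:6]:print(round(x[1],3),round(x[2],2),x[3],[(list(p),y,l) for p,y,l in x[4]],x[5].round(2))
E
OMP_NUM_THREADS=1 timeout 300 python3 s2.py
```

```text
1878
0.04 0.11 18 [([np.float64(0.41), np.float64(-0.13), np.float64(0.34)], 0.2, -0.0), ([np.float64(0.591), np.float64(-0.1845), np.float64(0.22)], 0, 0)] [-1.03  0.39  0.93  1.81  0.61  1.16 -0.25]
0.047 0.14 17 [([np.float64(0.4), np.float64(-0.06), np.float64(0.21)], 0.6, -0.1), ([np.float64(0.591), np.float64(-0.1845), np.float64(0.22)], 0, 0)] [-1.1   0.43  1.04  1.81  0.55  1.13 -0.2 ]
0.039 0.12 28 [([np.float64(0.43), np.float64(-0.11), np.float64(0.35)], 0.3, 0.0), ([np.float64(0.4), np.float64(0.01), np.float64(0.31)], -0.3, -0.2), ([np.float64(0.591), np.float64(-0.1845), np.float64(0.22)], 0, 0)] [-0.87  0.32  0.72  1.8   0.71  1.22 -0.32]
0.034 0.11 18 [([np.float64(0.46), np.float64(-0.21), np.float64(0.34)], 0.3, 0.0), ([np.float64(0.591), np.float64(-0.1845), np.float64(0.22)], 0, 0)] [-0.9   0.33  0.76  1.8   0.69  1.21 -0.31]
0.043 0.13 31 [([np.float64(0.4), np.float64(0.03), np.float64(0.3)], 0.4, -0.2), ([np.float64(0.48), np.float64(-0.26), np.float64(0.24)], 0.7, -0.4), ([np.float64(0.591), np.float64(-0.1845), np.float64(0.22)], 0, 0)] [-0.92  0.33  0.77  1.8   0.69  1.21 -0.31]
0.038 0.13 30 [([np.float64(0.47), np.float64(-0.2), np.float64(0.19)], 0.7, -0.2), ([np.float64(0.51), np.float64(-0.15), np.float64(0.35)], -0.6, 0.4), ([np.float64(0.591), np.float64(-0.1845), np.float64(0.22)], 0, 0)] [-1.11  0.43  1.04  1.81  0.55  1.14 -0.2 ]
```

>>> arm_command --xyz '[[0.001, -0.003, 0.015], [0.002, -0.006, 0.03], [0.004, -0.01, 0.045], [0.005, -0.013, 0.06], [0.006, -0.017, 0.075], [0.008, -0.02, 0.09], [0.009, -0.024, 0.105], [0.01, -0.027, 0.12], [0.01, -0.027, 0.12]]' --rot '[[0, 0, 0.05], [0, 0, 0.1], [0, 0, 0.15], [0, 0, 0.2], [0, 0, 0.25], [0, 0, 0.3], [0, 0, 0.35], [0, 0, 0.4], [0, 0, 0.4]]'

```text
time: 23.22
ee_pos: [0.4096, -0.1279, 0.3171]
eef_rot: [0.446, 0.791, -0.208, 0.363]
ft_force: [-0.1, -0.2, -1.3]
width: 0.0293
grip_force: 44.6
```

Run:
```python
from s2 import *
s=r.read_state();q=np.array(s["joint_positions"]);C=R.from_quat(s["eef_rot"]).as_matrix();print(s["time"],R.from_matrix(M0@C.T).as_rotvec().round(3),np.round(s["ee_pos"],4),q.round(2),np.round(s["ft_force"],1))
for v in([(goal,0,0)],[(np.array([.5,-.15,.27]),.4,0),(goal,0,0)],[(np.array([.5,-.15,.27]),.2,0),(goal,0,0)],[(np.array([.41,-.13,.32]),.8,0),(goal,0,0)]):
    m,st,e,qq,n,T=go(q,v);print(round(m,3),round(st,2),round(e,4),len(T),qq.round(2))
```

```text
23.2167 [-0.003  0.    -0.388] [ 0.4096 -0.1279  0.3171] [-0.9  -0.5   0.21  2.23  0.94  1.6  -0.25] [-0.1 -0.2 -1.3]
0.074 0.08 0.0011 10 [-0.73  0.29  0.54  1.8   0.76  1.26 -0.36]
0.04 0.12 0.002 10 [-0.76  0.3   0.57  1.8   0.75  1.25 -0.35]
0.074 0.08 0.0011 10 [-0.73  0.29  0.53  1.8   0.76  1.26 -0.36]
0.004 0.45 9 1 [-0.45 -0.5  -0.12  2.26  0.84  1.39 -0.07]
```

>>> arm_command --xyz '[[0.012, -0.004, -0.006], [0.025, -0.008, -0.013], [0.04, -0.012, -0.02], [0.055, -0.017, -0.028], [0.07, -0.022, -0.036], [0.085, -0.027, -0.044], [0.1, -0.032, -0.052], [0.115, -0.036, -0.06], [0.13, -0.04, -0.068], [0.145, -0.045, -0.076], [0.158, -0.05, -0.084], [0.17, -0.053, -0.091], [0.181, -0.0565, -0.097], [0.181, -0.0565, -0.097], [0.181, -0.0565, -0.097]]' --rot '[[0, 0, -0.03], [0, 0, -0.06], [0, 0, -0.09], [0, 0, -0.12], [0, 0, -0.155], [0, 0, -0.19], [0, 0, -0.225], [0, 0, -0.26], [0, 0, -0.295], [0, 0, -0.33], [0, 0, -0.36], [0, 0, -0.388], [0, 0, -0.388], [0, 0, -0.388], [0, 0, -0.388]]'

```text
time: 24.47
ee_pos: [0.5905, -0.1844, 0.2188]
eef_rot: [0.591, 0.69, -0.275, 0.316]
ft_force: [0.2, 0.4, -1.4]
width: 0.0295
grip_force: 44.6
```

```bash
python3 look.py
```

```text
24.4667 [ 0.5905 -0.1844  0.2188] 0.029546146796713364 44.56905438033573 [ 0.2  0.4 -1.4] [[-0.103, 0.988, 0.111], [0.641, 0.151, -0.752], [-0.76, -0.006, -0.649]] [-0.73  0.29  0.54  1.8   0.76  1.26 -0.36]
scene headset_band 0.74 [ 0.5914 -0.2079 -0.0023]
scene headset_band 0.72 [ 0.5908 -0.206   0.268 ]
scene headset_foot 0.39 [ 0.5917 -0.2046  0.0099]
scene dock_seat 0.79 [ 0.5905 -0.2107  0.011 ]
side headset_band 0.64 [ 0.5944 -0.21    0.2612]
side dock_seat 0.93 [ 0.589  -0.2055  0.0088]
wrist headset_band 0.74 [ 0.5949 -0.2112  0.2699]
wrist dock_seat 0.65 [ 0.3815 -0.3238  0.0018]
wrist dock_seat 0.31 [ 0.5876 -0.2054  0.0886]
scene headset_band 0.61 [ 0.5869 -0.206   0.2676]
scene dock_seat 0.86 [ 0.5901 -0.2069  0.0108]
side headset_band 0.66 [ 0.5928 -0.209   0.2623]
side dock_seat 0.95 [ 0.5898 -0.2088  0.0109]
side dock_seat 0.26 [ 0.5926 -0.2061 -0.0029]
wrist headset_foot 0.61 [ 0.3849 -0.3236  0.0006]
```

>>> arm_command --xyz '[[-0.001, 0, -0.006], [-0.001, 0, -0.012], [-0.001, 0, -0.018], [-0.001, 0, -0.024], [-0.001, 0, -0.03], [-0.001, 0, -0.036], [-0.001, 0, -0.041], [-0.001, 0, -0.045], [-0.001, 0, -0.048], [-0.001, 0, -0.051], [-0.001, 0, -0.054], [-0.001, 0, -0.057], [-0.001, 0, -0.06], [-0.001, 0, -0.06]]' --rot '[[0, 0, 0], [0, 0, 0], [0, 0, 0], [0, 0, 0], [0, 0, 0], [0, 0, 0], [0, 0, 0], [0, 0, 0], [0, 0, 0], [0, 0, 0], [0, 0, 0], [0, 0, 0], [0, 0, 0], [0, 0, 0]]'

```text
time: 26.83
ee_pos: [0.5894, -0.1848, 0.1588]
eef_rot: [0.591, 0.69, -0.274, 0.316]
ft_force: [0.3, 0.8, -3.3]
width: 0.0296
grip_force: 44.5
```

>>> arm_command --xyz '[[0, 0, -0.002], [0, 0, -0.004], [0, 0, -0.006], [0, 0, -0.008], [0, 0, -0.009], [0, 0, -0.01], [0, 0, -0.011], [0, 0, -0.011]]' --rot '[[0, 0, 0], [0, 0, 0], [0, 0, 0], [0, 0, 0], [0, 0, 0], [0, 0, 0], [0, 0, 0], [0, 0, 0]]'

```text
time: 27.5
ee_pos: [0.5918, -0.1827, 0.1501]
eef_rot: [0.591, 0.69, -0.272, 0.318]
ft_force: [-2.8, 11.1, 13.6]
width: 0.0292
grip_force: 45.7
```

```bash
python3 look.py
```

```text
27.5 [ 0.5918 -0.1827  0.1501] 0.02918717400936477 45.708926352454 [-2.8 11.1 13.6] [[-0.101, 0.988, 0.117], [0.642, 0.154, -0.751], [-0.76, -0.001, -0.65]] [-0.72  0.38  0.53  1.86  0.75  1.15 -0.45]
scene headset_band 0.64 [ 0.5912 -0.2038  0.1964]
scene dock_seat 0.93 [ 0.5885 -0.2084  0.0098]
side headset_band 0.74 [ 0.5957 -0.2081  0.1947]
side dock_seat 0.71 [ 0.5927 -0.2046  0.0108]
side dock_seat 0.18 [ 0.5972 -0.2062  0.1927]
wrist headset_band 0.59 [ 0.5932 -0.2076  0.2008]
scene headset_band 0.89 [ 0.5893 -0.2033  0.1984]
scene headset_foot 0.74 [ 0.6356 -0.0046 -0.0046]
scene dock_seat 0.74 [ 0.5919 -0.206   0.0094]
side headset_band 0.69 [ 0.5934 -0.208   0.1932]
side dock_seat 0.77 [ 0.5889 -0.2055  0.0094]
wrist headset_band 0.86 [ 0.5933 -0.208   0.1996]
wrist dock_seat 0.36 [ 0.595  -0.206   0.2024]
```

>>> arm_command --xyz '[[0, 0.001, 0.002], [0.001, 0.002, 0.004], [0.001, 0.003, 0.004], [0.001, 0.003, 0.004]]' --rot '[[0, 0, 0], [0, 0, 0], [0, 0, 0], [0, 0, 0]]'

```text
time: 29.03
ee_pos: [0.5905, -0.1821, 0.1523]
eef_rot: [0.591, 0.689, -0.274, 0.316]
ft_force: [0.5, -2.0, -0.2]
width: 0.0294
grip_force: 44.7
```

>>> arm_command --xyz '[[0, 0, -0.001], [0, 0, -0.002], [0, 0, -0.003], [0, 0, -0.004], [0, 0, -0.004]]' --rot '[[0, 0, 0], [0, 0, 0], [0, 0, 0], [0, 0, 0], [0, 0, 0]]'

```text
time: 29.45
ee_pos: [0.5924, -0.1822, 0.1511]
eef_rot: [0.591, 0.689, -0.273, 0.318]
ft_force: [-1.0, 3.9, 17.4]
width: 0.0294
grip_force: 45.6
```

>>> arm_command --xyz '[[0.001, 0, 0.002], [0.003, 0, 0.004], [0.003, 0, 0.004], [0.003, 0, 0.002], [0.003, 0, 0.0], [0.003, 0, -0.001], [0.003, 0, -0.001]]' --rot '[[0, 0, 0], [0, 0, 0], [0, 0, 0], [0, 0, 0], [0, 0, 0], [0, 0, 0], [0, 0, 0]]'

```text
time: 30.03
ee_pos: [0.5946, -0.1804, 0.1483]
eef_rot: [0.591, 0.69, -0.273, 0.317]
ft_force: [-5.4, 10.3, 12.5]
width: 0.0296
grip_force: 46.1
```

Run:
```python
from h import *
s=r.read_state();print(s["time"],np.round(s["ee_pos"],4),np.round(s["ft_force"],1),np.round(s["torque"],2),s["width"])
ex=np.array([.987,.159,0]);ey=np.array([-.159,.987,0]);Z=np.array([0,0,1.])
# headset silhouette vs. model in both pictures: fit roll, shift by edge strength of band outline
from scipy.optimize import differential_evolution
G={};
for c in("scene","side"):
    im=cv2.GaussianBlur(r.camera(c),(0,0),1.0).astype(float);cv2.imwrite(f"pics/{c}9.png",im[:,:,::-1]);
    g=sum(np.hypot(cv2.Sobel(im[...,k],6,1,0),cv2.Sobel(im[...,k],6,0,1)) for k in range(3));G[c]=np.minimum(g,250).astype(np.float32)
M={c:r.camera_model(c) for c in G}
A=np.radians(np.arange(-90,91,6))
def pr(c,P):
    m=M[c];T=np.linalg.inv(np.array(m["T"]));q=P@T[:3,:3].T+T[:3,3];return np.c_[m["fx"]*q[:,0]/-q[:,2]+m["cx"],m["fy"]*-q[:,1]/-q[:,2]+m["cy"]].astype(np.float32)
L=np.array([[x,rr*np.sin(a),rr*np.cos(a)-.075] for x in(-.015,.015) for rr in(.07,.08) for a in A])
def cost(p):
    Rr=R.from_rotvec(ex*p[3]).as_matrix();W=np.array(p[:3])+L[:,:1]*ex+(L[:,1:2]*ey+L[:,2:]*Z)@Rr.T
    t=0
    for c in G: 
        u=pr(c,W);t+=cv2.remap(G[c],u[:,0].reshape(1,-1),u[:,1].reshape(1,-1),1).mean()
    return -t
o=differential_evolution(cost,[(.58,.605),(-.22,-.195),(.18,.21),(-.15,.15)],seed=1,maxiter=80,tol=1e-6)
print(o.x.round(4),o.fun)
for rr in(-.08,-.04,0,.04,.08):print(rr,round(cost([*o.x[:3],rr]),1),end=" ")
```

```text
30.0333 [ 0.5946 -0.1804  0.1483] [-5.4 10.3 12.5] [-0.27  1.27 -0.73] 0.02958727377601444
[ 0.5927 -0.195   0.1987 -0.1252] -449.1646728515625
-0.08 -433.5 -0.04 -412.5 0 -397.4 0.04 -379.0 0.08 -350.6 [ WARN:0@0.771] global loadsave.cpp:1063 imwrite_ Unsupported depth image for selected encoder is fallbacked to CV_8U.
```

```bash
cat > fit.py <<'E'
from h import *
from scipy.optimize import differential_evolution
ex=np.array([.987,.159,0]);ey=np.array([-.159,.987,0]);Z=np.array([0,0,1.])
A=np.radians(np.arange(-90,91,5))
L=np.array([[x,rr*np.sin(a),rr*np.cos(a)-.075] for x in(-.015,.015) for rr in(.07,.08) for a in A])
M={c:r.camera_model(c) for c in("scene","side")}
def fit(ims,c0):
    G={}
    for c in ims:
        im=cv2.GaussianBlur(ims[c],(0,0),.8).astype(float)
        G[c]=np.minimum(sum(np.hypot(cv2.Sobel(im[...,k],6,1,0),cv2.Sobel(im[...,k],6,0,1)) for k in range(3)),250).astype(np.float32)
    def cost(p):
        Rr=R.from_rotvec(ex*p[3]).as_matrix();W=np.array(p[:3])+L[:,:1]*ex+(L[:,1:2]*ey+(L[:,2:]+.075)*Z)@Rr.T;t=0
        for c in G:
            m=M[c];T=np.linalg.inv(np.array(m["T"]));q=W@T[:3,:3].T+T[:3,3]
            u=np.c_[m["fx"]*q[:,0]/-q[:,2]+m["cx"],m["fy"]*-q[:,1]/-q[:,2]+m["cy"]].astype(np.float32)
            t+=cv2.remap(G[c],u[:,0].reshape(1,-1),u[:,1].reshape(1,-1),1).mean()
        return -t
    c0=np.array(c0)-[0,0,.075]
    o=differential_evolution(cost,[(v-.012,v+.012) for v in c0]+[(-.2,.2)],seed=1,maxiter=80,tol=1e-6)
    p=o.x;up=R.from_rotvec(ex*p[3]).as_matrix()@Z
    return "crown",(p[:3]+.075*up).round(4),"foot",(p[:3]-.104*up).round(4),"roll",p[3].round(3),round(o.fun,1)
if __name__=="__main__":
    ld=lambda n:{c:cv2.imread(f"pics/{c}{n}.png") for c in M}
    print(0,*fit(ld(0),(.577,.172,.22)));print(6,*fit(ld(6),(.577,.172,.265)));print(7,*fit(ld(7),(.3775,.141,.265)))
    print(8,*fit(ld(8),(.592,-.206,.196)));print(9,*fit(ld(9),(.5935,-.204,.196)))
E
python3 fit.py
```

```text
0 crown [0.5772 0.1596 0.2219] foot [0.5718 0.1933 0.0462] roll 0.192 -455.6
6 crown [0.576  0.1698 0.262 ] foot [0.5751 0.1758 0.0831] roll 0.034 -459.9
7 crown [0.3769 0.127  0.2673] foot [0.3712 0.162  0.0919] roll 0.2 -440.4
8 crown [ 0.5894 -0.1934  0.1978] foot [ 0.5943 -0.2243  0.0215] roll -0.176 -441.3
9 crown [ 0.5919 -0.1897  0.1979] foot [ 0.5972 -0.2229  0.0221] roll -0.189 -460.6
```

>>> arm_command --xyz '[[-0.001, -0.001, 0.001], [-0.002, -0.001, 0.001], [-0.002, -0.001, 0.001], [-0.002, -0.001, 0.001]]' --rot '[[0, 0, 0], [0, 0, 0], [0, 0, 0], [0, 0, 0]]' --grip 0 --squeeze 4

```text
time: 30.47
ee_pos: [0.5922, -0.1822, 0.1484]
eef_rot: [0.591, 0.69, -0.273, 0.316]
ft_force: [-0.3, 4.8, 4.1]
width: 0.03
grip_force: 4.0
```

>>> arm_command --xyz '[[0, 0, -0.001], [0, 0, -0.002], [0, 0, -0.003], [0, 0, -0.003]]' --rot '[[0, 0, 0], [0, 0, 0], [0, 0, 0], [0, 0, 0]]'

```text
time: 30.8
ee_pos: [0.5915, -0.1829, 0.1451]
eef_rot: [0.591, 0.69, -0.274, 0.316]
ft_force: [-0.3, 4.2, 3.4]
width: 0.03
grip_force: 4.0
```

Run:
```python
from h import *
from fit import fit
s=r.read_state();print(s["time"],np.round(s["ee_pos"],4),np.round(s["ft_force"],1),s["width"],s["grip_force"])
ims={}
for c in("scene","side"):
    T=snap(c,c+"10");ims[c]=cv2.imread(f"pics/{c}10.png");pts(c,["headset_band","headset_foot"],T)
print(fit(ims,(.5925,-.205,.194)))
```

```text
30.8 [ 0.5915 -0.1829  0.1451] [-0.3  4.2  3.4] 0.029951954741823383 3.9798994301145285
scene headset_band 0.61 [ 0.5902 -0.2015  0.1987]
side headset_band 0.57 [ 0.5963 -0.2057  0.1942]
side headset_band 0.4 [ 0.5886 -0.206   0.0102]
('crown', array([ 0.5904, -0.1913,  0.1979]), 'foot', array([ 0.5953, -0.2217,  0.0216]), 'roll', np.float64(-0.173), np.float64(-446.9))
```

>>> arm_command --xyz '[[0, 0, 0], [0, 0, 0], [0, 0, 0], [0, 0, 0], [0, 0, 0]]' --rot '[[0, 0, 0], [0, 0, 0], [0, 0, 0], [0, 0, 0], [0, 0, 0]]' --grip 0.7

```text
time: 31.52
ee_pos: [0.5912, -0.1833, 0.1453]
eef_rot: [0.591, 0.689, -0.274, 0.316]
ft_force: [0.1, -0.5, -0.4]
width: 0.0551
grip_force: 0.1
```

```bash
cat > l2.py <<'E'
from h import *
from fit import fit
s=r.read_state();print(s["time"],np.round(s["ee_pos"],4),np.round(s["ft_force"],1),s["width"],s["grip_force"])
ims={}
for c in("scene","side","wrist"):
    T=snap(c,c+"11");ims[c]=cv2.imread(f"pics/{c}11.png");pts(c,["headset_band","headset_foot"],T)
ims.pop("wrist");print(fit(ims,(.5925,-.206,.193)))
E
python3 l2.py
```

```text
31.5167 [ 0.5912 -0.1833  0.1453] [ 0.1 -0.5 -0.4] 0.0550798899389331 0.07696176789067977
scene headset_band 0.86 [ 0.6029 -0.2024  0.1914]
side headset_band 0.56 [ 0.6138 -0.2059  0.1889]
wrist headset_band 0.95 [ 0.6108 -0.2043  0.1975]
('crown', array([ 0.6022, -0.1875,  0.1951]), 'foot', array([ 0.6077, -0.2221,  0.0196]), 'roll', np.float64(-0.197), np.float64(-382.8))
```

Run:
```python
from h import *
from scipy.optimize import differential_evolution
t=np.linspace(-1,1,41);L=[]
def rect(a,b,z,cy=0):
    return np.r_[np.c_[a*t,cy+b+0*t,z+0*t],np.c_[a*t,cy-b+0*t,z+0*t],np.c_[a+0*t,cy+b*t,z+0*t],np.c_[-a+0*t,cy+b*t,z+0*t]]
L=np.vstack([rect(.047,.102,.036),rect(.038,.022,.036,.065),rect(.038,.022,.036,-.065),rect(.034,.018,.032,.065),rect(.034,.018,.032,-.065)])
G={};M={}
for c in("scene","side"):
    im=cv2.GaussianBlur(cv2.imread(f"pics/{c}0.png"),(0,0),.7).astype(float);M[c]=r.camera_model(c)
    G[c]=np.minimum(sum(np.hypot(cv2.Sobel(im[...,k],6,1,0),cv2.Sobel(im[...,k],6,0,1)) for k in range(3)),400).astype(np.float32)
def cost(p,cs=("scene","side")):
    W=L@R.from_euler("z",p[2]).as_matrix().T+[p[0],p[1],0];s=0
    for c in cs:
        m=M[c];T=np.linalg.inv(np.array(m["T"]));q=W@T[:3,:3].T+T[:3,3]
        u=np.c_[m["fx"]*q[:,0]/-q[:,2]+m["cx"],m["fy"]*-q[:,1]/-q[:,2]+m["cy"]].astype(np.float32)
        s+=cv2.remap(G[c],u[:,0].reshape(1,-1),u[:,1].reshape(1,-1),1).mean()
    return -s
for cs in(("scene","side"),("scene",),("side",)):
    o=differential_evolution(cost,[(.575,.605),(-.225,-.195),(.05,.28)],args=(cs,),seed=2,maxiter=100,tol=1e-7);print(cs,o.x.round(4),round(o.fun,1))
```

```text
('scene', 'side') [ 0.605  -0.2234  0.1685] -564.5
('scene',) [ 0.6022 -0.2061  0.1678] -295.0
('side',) [ 0.605  -0.2235  0.1699] -270.9
```

```bash
cat > dockfit.py <<'E'
from h import *
from scipy.optimize import minimize
B=np.array([[x,y,z] for x in(-.047,.047) for y in(-.102,.102) for z in(0,.036)])
S=4;K={};M={}
for c,(u0,u1,v0,v1) in{"scene":(285,400,240,340),"side":(245,320,265,370)}.items():
    g=cv2.cvtColor(cv2.imread(f"pics/{c}0.png"),6)[v0:v1,u0:u1];g=cv2.resize(g,None,fx=S,fy=S,interpolation=2)
    th,m=cv2.threshold(g,0,255,cv2.THRESH_OTSU)
    n,lab,st,_=cv2.connectedComponentsWithStats(m);k=1+np.argmax(st[1:,4]);cn=np.vstack(cv2.findContours((lab==k).astype(np.uint8),0,2)[0])
    f=np.zeros_like(g);cv2.fillConvexPoly(f,cv2.convexHull(cn),1);K[c]=(f,u0,v0);M[c]=r.camera_model(c);print(c,th,f.sum())
def cost(p,cs):
    W=B@R.from_euler("z",p[2]).as_matrix().T+[p[0],p[1],0];s=0
    for c in cs:
        f,u0,v0=K[c];u=((proj(c,W)-[u0,v0]+.5)*S-.5)
        h=cv2.convexHull(u.astype(np.float32));g=np.zeros_like(f);cv2.fillConvexPoly(g,np.round(h*16).astype(np.int32),1,shift=4)
        s+=1-(f&g).sum()/(f|g).sum()
    return s
if __name__=="__main__":
  for cs in(("scene","side"),("scene",),("side",)):
    o=minimize(cost,[.592,-.208,.16],args=(cs,),method="Nelder-Mead",options=dict(initial_simplex=[[.592,-.208,.16],[.6,-.208,.16],[.592,-.2,.16],[.592,-.208,.2]],xatol=1e-5,fatol=1e-5));print(cs,o.x.round(4),round(o.fun,3))
E
python3 dockfit.py
```

```text
scene 112.0 53568
side 116.0 50568
('scene', 'side') [ 0.5905 -0.2056  0.169 ] 0.107
('scene',) [ 0.5904 -0.2067  0.1665] 0.029
('side',) [ 0.5902 -0.1971  0.1687] 0.06
```

Run:
```python
from h import *
ex=np.array([.986,.167,0]);ey=np.array([-.167,.986,0]);Z=np.array([0,0,1.])
f=np.array([.5905,-.2067,.012])
for c,(x0,x1,y0,y1) in{"scene":(296,396,196,300),"side":(252,318,205,345)}.items():
    g=cv2.cvtColor(cv2.imread(f"pics/{c}11.png"),6);g0=cv2.cvtColor(cv2.imread(f"pics/{c}0.png"),6).astype(int)
    P={"0":f+.179*Z,"1":f+.065*ey+.068*Z,"2":f-.065*ey+.068*Z,"a":f+.065*ey+.024*Z,"b":f-.065*ey+.024*Z}
    for n,p in P.items():print(c,n,proj(c,[p])[0].round(0),end=" ")
    print()
    print("    "+"".join(str((x)//10%10) if x%10==0 else " " for x in range(x0,x1)))
    for j in range(y0,y1,1 if c=="scene" else 1):
        print(j,"".join(("." if v<40 else ":" if v<75 else "-" if v<110 else "+" if v<150 else "#") if abs(v-w)>18 else (" " if w<80 else "_") for v,w in zip(g[j,x0:x1].astype(int),g0[j,x0:x1])))
```

```text
scene 0 [350. 238.] scene 1 [326. 257.] scene 2 [366. 289.] scene a [325. 270.] scene b [364. 301.] 
        0         1         2         3         4         5         6         7         8         9     
196 ....     :    -#######+ --.. +#+++-  -##-......                    _     _                          
197 ..  ::      . #######-- .. +#+++-       .....                       _    _                          
198   :         #######--..-###+++-        ......                            __                         
199          :######+  . . +#+++-        .......                       _   __ __                        
200         #######+     -++++-        ........                       _      ___                        
201     . #######-     -++++- -+:    ..... ...                           __    ___                      
202 : . #######-      +#++-  :-+-   ..........                              ___ _                       
203   #######+        -++-:  -#-    ...........                             ______                      
204  .+####-                         ..........       
[... 19417 characters left out ...]
     
335         _______++------+++++++++++++++++--+________               
336         _______+------++++##+++++----+---++________               
337         _______+-----++##___##++++-------++________               
338         _______+-----+#_______##+++------++________               
339         _______+----++####__#___#++------+#________               
340         _______-----+++#####____##+-----++_________               
341         _______+-----+++####_##_#+++----++_________               
342        ________++-----++++######+++----++#_________               
343        ________+++++---+++++++++++-----++__________               
344        __________+++++++++++++++++--+-++___________
```

Run:
```python
from h import *
c="side"
g0=cv2.cvtColor(cv2.imread("pics/side0.png"),6).astype(int)
for n,(x0,x1,rows) in{"8":(252,312,(256,262,268,274,278,282,286,290,294,304,310,316,320,322,324,326,328,330,332,334,336,338,340,342,344,346)),"10":(252,312,(262,268,278,284,290,310,322,326,330,334,338,342))}.items():
    g=cv2.cvtColor(cv2.imread(f"pics/side{n}.png"),6)
    print(n,"   "+"".join(str((x)//10%10) if x%10==0 else " " for x in range(x0,x1)))
    for j in rows:
        print(j,"".join(("." if v<40 else ":" if v<75 else "-" if v<110 else "+" if v<150 else "#") if abs(v-w)>18 else (" " if w<80 else "_") for v,w in zip(g[j,x0:x1].astype(int),g0[j,x0:x1])))
f=np.array([.5905,-.2067,.012]);ey=np.array([-.167,.986,0]);ex=np.array([.986,.167,0])
for n,y,z in(("crown",0,.184),("nearhub",-.08,.034),("neartop",-.08,.068),("nearrim",-.08,.024)):
    print(n,proj(c,[f+y*ey+[0,0,z]]).round(1),proj(c,[f+y*ey+[0,0,z]+.031*ex]).round(1))
```

```text
8            6         7         8         9         0         1 
256             ______         -+++---------           _________
262             ___          +#############+-             ______
268                         +##############+                    
274               _______+##################+++-                
278              _______#+++#____________#+++++++#______        
282             ________-:-_#############_-::::-+_______        
286             ________-:-_#############_::::::-______         
290             _______+--+#____________+-:::.:+#______         
294            _______________##_______#+-:::-+#_______         
304            _______  -+++++++++++++++-       _______         
310           _______  _+++++++++++++++-        _______         
316           _______   --+++++++++++--         _______         
320          ________-:-_________+-_+-_____    ________         
322          ______++-:----------+----++++_____________         
324          _____+-:::---------------:::-+#___________         
326          _____++++++++------------:::::-+__________    
[... 960 characters left out ...]
_::::-_______         
290             _______+-::+#____________#-:.:-+_______         
310           _______  __--+++++++++++++-       _______         
322          ______#+--::---------+++-----++___________         
326          _____#+-++##+++------------::::-+_________         
330          _____##########_______####____+-+_________         
334         _______---------++++++-+---++++--__________         
338         ______+-----+#____#___##+++----++#_________         
342        ________++-----++++++++++++-----++__________         
crown [[281.8 273.4]] [[296.3 274. ]]
nearhub [[280.1 339.9]] [[293.8 340.6]]
neartop [[280.1 333.2]] [[294.1 333.8]]
nearrim [[280.1 341.8]] [[293.7 342.5]]
```

>>> arm_command --xyz '[[0, 0, 0], [0, 0, 0], [0, 0, 0], [0, 0, 0], [0, 0, 0], [0, 0, 0], [0, 0, 0]]' --rot '[[0, 0, 0], [0, 0, 0], [0, 0, 0], [0, 0, 0], [0, 0, 0], [0, 0, 0], [0, 0, 0]]' --grip 0 --squeeze 5

```text
time: 32.55
ee_pos: [0.5915, -0.1829, 0.1454]
eef_rot: [0.591, 0.69, -0.274, 0.316]
ft_force: [-0.2, 0.3, 0.3]
width: 0.0298
grip_force: 5.0
```

```bash
cat > l3.py <<'E'
import sys
from h import *
n=sys.argv[1]
s=r.read_state();print(s["time"],np.round(s["ee_pos"],4),np.round(s["ft_force"],1),np.round(s["torque"],2),s["width"],s["grip_force"])
for c in("scene","side"):
    T=snap(c,c+n);pts(c,["headset_band","headset_foot"],T)
g0=cv2.cvtColor(cv2.imread("pics/side0.png"),6).astype(int);g=cv2.cvtColor(cv2.imread(f"pics/side{n}.png"),6)
x0,x1=252,312
print("    "+"".join(str((x)//10%10) if x%10==0 else " " for x in range(x0,x1)))
for j in list(range(254,276,3))+list(range(277,297,3))+list(range(318,348,2)):
    print(j,"".join(("." if v<40 else ":" if v<75 else "-" if v<110 else "+" if v<150 else "#") if abs(v-w)>18 else (" " if w<80 else "_") for v,w in zip(g[j,x0:x1].astype(int),g0[j,x0:x1])))
E
python3 l3.py 12
```

```text
32.55 [ 0.5915 -0.1829  0.1454] [-0.2  0.3  0.3] [0.85 0.17 0.02] 0.02983119901366526 4.9780070831275225
scene headset_band 0.93 [ 0.5914 -0.1953  0.1941]
scene headset_foot 0.68 [ 0.5872 -0.2106  0.0163]
side headset_band 0.94 [ 0.5957 -0.2014  0.1926]
            6         7         8         9         0         1 
254             ______                                __________
257             ______        -+#########+++-           ________
260             _____        -+#############+-           _______
263             __           -+#############+              _____
266                          -##############-                __ 
269                          +#############+-                   
272                      -+++##############+-                   
275              ________###################++_______           
277              _______##+++_______________+++++_______        
280              ______+--::-______________+---+#_______        
283             _______-::::_#############_-:::-+______         
286             _______-:::-_#############_-:::-_______         
2
[... 459 characters left out ...]
        ______+++#____++--------+++--::-+_________         
328          _______######__+++++++++____++--+_________         
330          ______#########_______#####___+-+_________         
332         _______+____________++++++__+______________         
334         _______--------++++++++----------__________         
336         ______+-----++#_______#+++------++_________         
338         ______+-----+#__#_____#_#++-----++_________         
340         ______+-----+++####_____#++-----+#_________         
342        ________+++----++++++++++++-----++__________         
344        ___________+++++++++++++++-+-+++#___________         
346        ____________________________#_______________
```

>>> arm_command --xyz '[[0, 0, 0], [0, 0, 0], [0, 0, 0.002], [0, 0, 0.004], [0, -0.001, 0.006], [0, -0.002, 0.006], [0, -0.002, 0.004], [0, -0.002, 0.002], [0, -0.002, 0.0], [0, -0.002, -0.002], [0, -0.002, -0.003], [0, -0.002, -0.003]]' --rot '[[0, 0, 0], [0, 0, 0], [0.01, 0.002, 0], [0.025, 0.004, 0], [0.04, 0.006, 0], [0.049, 0.008, 0], [0.049, 0.008, 0], [0.049, 0.008, 0], [0.049, 0.008, 0], [0.049, 0.008, 0], [0.049, 0.008, 0], [0.049, 0.008, 0]]' --grip 0 --squeeze 35

```text
time: 33.85
ee_pos: [0.5928, -0.1844, 0.143]
eef_rot: [0.597, 0.698, -0.259, 0.3]
ft_force: [2.1, -0.4, 4.4]
width: 0.0295
grip_force: 34.5
```

```bash
python3 l3.py 13
```

```text
33.85 [ 0.5928 -0.1844  0.143 ] [ 2.1 -0.4  4.4] [-0.03 -0.57  0.49] 0.02954009817558911 34.51723128435326
scene headset_band 0.65 [ 0.5929 -0.2016  0.1934]
side headset_band 0.82 [ 0.5978 -0.2018  0.1902]
            6         7         8         9         0         1 
254             ______                                __________
257             ______        -++++++++++++--           ________
260             _____         +#############+-           _______
263             __           -+#############+-             _____
266                          -+#############+                __ 
269                          +##############+                   
272                       --++#############+-                   
275              ________####################++______           
277              _________###_______________+++++_______        
280              _______+-::-______________+----+_______        
283             ________-:::_#############_-:::-+______         
286             _______+-:.:_#############+-::::+______         
289             _______+-::-+#___________#+-:::-_
[... 411 characters left out ...]
        ______#+--+++++------------:::::+_________         
328          _________#####_+-------++++++--:-#________         
330          ______##########_______####___+-+_________         
332         _______####+++++++_+++#######++____________         
334         _______+++--------+++++++++++___--_________         
336         _______+-----+++##__#+++---------+_________         
338         ______++----++________#_#++-----++_________         
340         _______+----+++####_____##++----++_________         
342        ________++-----+++++##+#+++++----+#_________         
344        __________+++++++++++++++++++-++++__________         
346        ____________________________#_______________
```

>>> arm_command --xyz '[[0, 0, 0.001], [0, 0, 0.001], [0, 0, 0.001], [0, 0, 0.001]]' --rot '[[0, 0, 0], [0, 0, 0], [0, 0, 0], [0, 0, 0]]' --grip 0.5 --squeeze 5

```text
time: 34.48
ee_pos: [0.5911, -0.1848, 0.1429]
eef_rot: [0.598, 0.697, -0.259, 0.298]
ft_force: [0.4, 1.2, -0.1]
width: 0.042
grip_force: 0.0
```

```bash
python3 l3.py 14 | head -12
python3 - <<'E'
from h import *
from fit import fit
for n in(12,13,14): print(n,*fit({c:cv2.imread(f"pics/{c}{n}.png") for c in("scene","side")},(.5925,-.203,.192)))
T=snap("wrist");pts("wrist",["headset_band"],T)
E
```

```text
34.4833 [ 0.5911 -0.1848  0.1429] [ 0.4  1.2 -0.1] [ 0.72  0.2  -0.02] 0.041983192851051204 0.0
scene headset_band 0.76 [ 0.5871 -0.2082  0.1923]
side headset_band 0.7 [ 0.5908 -0.2028 -0.006 ]
side headset_band 0.55 [ 0.5915 -0.2092  0.1891]
side headset_foot 0.45 [ 0.5923 -0.2071 -0.0023]
            6         7         8         9         0         1 
254             ______                                __________
257             ______        -------    :              ________
260             _____       -+###########++              _______
263             __         -+#############+                _____
266                        -##############-                  __ 
269                       -+#############+-                     
12 crown [ 0.591  -0.1891  0.1963] foot [ 0.596  -0.2203  0.0201] roll -0.177 -448.2
13 crown [ 0.5917 -0.1906  0.1946] foot [ 0.5968 -0.2224  0.0186] roll -0.181 -450.7
14 crown [ 0.588  -0.1971  0.1928] foot [ 0.5919 -0.2215  0.0155] roll -0.138 -448.8
wrist headset_band 0.72 [ 0.5921 -0.2105  0.1957]
```

>>> arm_command --xyz '[[0, 0, 0], [0, 0, 0], [0, 0, 0], [0, 0, 0], [0, 0, 0], [0, 0, 0]]' --rot '[[0, 0, 0], [0, 0, 0], [0, 0, 0], [0, 0, 0], [0, 0, 0], [0, 0, 0]]' --grip 1

```text
time: 35.38
ee_pos: [0.5915, -0.1849, 0.1434]
eef_rot: [0.598, 0.697, -0.259, 0.299]
ft_force: [-0.0, 0.4, 0.4]
width: 0.0758
grip_force: 0.0
```

```bash
python3 l3.py 15
python3 - <<'E'
from h import *
from fit import fit
for n in(15,): print(n,*fit({c:cv2.imread(f"pics/{c}{n}.png") for c in("scene","side")},(.591,-.207,.192)))
T=snap("wrist");pts("wrist",["headset_band"],T)
print(R.from_quat(r.read_state()["eef_rot"]).as_matrix()[:,2].round(3))
E
```

```text
35.3833 [ 0.5915 -0.1849  0.1434] [-0.   0.4  0.4] [0.81 0.2  0.05] 0.07584378548103972 0.0
scene headset_band 0.59 [ 0.5879 -0.2048  0.1903]
scene headset_foot 0.73 [ 0.3831 -0.3189 -0.0013]
scene headset_foot 0.17 [ 0.5763  0.1673 -0.0009]
side headset_band 0.59 [ 0.5923 -0.21    0.1897]
            6         7         8         9         0         1 
254             :-+##_                                _++-::+#__
257            :::-++_       --------    :              :::-#___
260            :::--_       -+###########+-              ::+#___
263             __         -+#############+                _____
266                        +##############-                  __ 
269                       -+#############+-                     
272                       -+#############+-                     
275              ________###################++_______           
277              ___________________________+++++_______        
280              ______++-+______________+-----++_______        
283             ________--_#############_-:::::-+______         
286             _______-:-_##
[... 663 characters left out ...]
+--+_________         
332         ______+#########++++++#######++____________         
334         _________+++++++++++____________-__________         
336         _______+-------++++++++-----++--++_________         
338         ______+-----+++#_____#++++------++_________         
340         _______-----++#####____##++-----++_________         
342        _______++----++++###___###++-----+#_________         
344        ________++++++++++++++++++++++++++#_________         
346        ____________________________#_##____________         
15 crown [ 0.5879 -0.1971  0.1928] foot [ 0.5919 -0.2215  0.0156] roll -0.139 -451.2
wrist headset_band 0.78 [ 0.5928 -0.2102  0.1949]
[ 0.107 -0.719 -0.687]
```

>>> arm_command --xyz '[[-0.001, 0.007, 0.007], [-0.002, 0.014, 0.014], [-0.004, 0.025, 0.024], [-0.006, 0.036, 0.034], [-0.007, 0.047, 0.045], [-0.009, 0.06, 0.057], [-0.011, 0.072, 0.069], [-0.013, 0.085, 0.081], [-0.015, 0.098, 0.094], [-0.015, 0.098, 0.094]]' --rot '[[0, 0, 0], [0, 0, 0], [0, 0, 0], [0, 0, 0], [0, 0, 0], [0, 0, 0], [0, 0, 0], [0, 0, 0], [0, 0, 0], [0, 0, 0]]'

```text
time: 36.62
ee_pos: [0.5779, -0.0828, 0.2398]
eef_rot: [0.597, 0.699, -0.256, 0.3]
ft_force: [0.9, 0.9, 0.3]
width: 0.087
grip_force: 0.0
```

```bash
python3 l3.py 16 | head -4
python3 - <<'E'
from h import *
for c in("wrist","scene","side"):
    T=snap(c);pts(c,["headset_band","headset_foot","dock_seat","phone","mouse","notes","pen"],T)
E
```

```text
36.6167 [ 0.5779 -0.0828  0.2398] [0.9 0.9 0.3] [0.79 0.12 0.02] 0.08699764336817759 0.0
scene headset_band 0.91 [ 0.5869 -0.206   0.1902]
            6         7         8         9         0         1 
254             ______                                __________
wrist headset_band 0.94 [ 0.5898 -0.2079  0.1958]
wrist mouse 0.62 [ 0.3829 -0.3218  0.0005]
scene headset_band 0.9 [ 0.5855 -0.2058  0.1896]
scene dock_seat 0.64 [ 0.5918 -0.2066  0.0117]
scene phone 0.87 [0.5619 0.1734 0.3049]
scene phone 0.38 [ 0.3812 -0.3217 -0.0037]
scene mouse 0.9 [ 0.3825 -0.3214 -0.0024]
scene notes 0.53 [ 0.636  -0.0007 -0.0019]
scene pen 0.69 [0.5076 0.0028 0.001 ]
scene pen 0.66 [0.5449 0.1683 0.2427]
side headset_band 0.92 [ 0.5943 -0.2065  0.1864]
side headset_foot 0.61 [ 0.5722  0.1705 -0.0063]
side dock_seat 0.97 [ 0.5879 -0.2079  0.0067]
side dock_seat 0.2 [0.5745 0.1724 0.2109]
side phone 0.72 [0.5703 0.1721 0.3067]
side mouse 0.67 [ 0.3874 -0.3222 -0.0028]
side notes 0.72 [ 6.367e-01 -9.000e-04  4.000e-04]
side pen 0.68 [0.5067 0.0026 0.0021]
```

The headset stands free in the dock: the crown is at (0.589, −0.207, 0.191) against an expected 0.191. The phone, mouse, notes and pen have not moved, so I hand in.

```bash
python3 -c "
from bench import r
print(r.close_job())"
```

```text
the job is handed in; nothing more can be done
None
```

I lifted the headset off the hook and let go of it upright in the charging dock; by my camera estimates both cups are fully down, but the hand-in returned no verdict, so success is not confirmed.

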